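# Clip the pivot pins of a folding-lounger link

### The arm

A 6-joint arm with a two-finger parallel gripper is mounted at the origin on the work surface. World frame = base frame: x ahead of the robot, y to its left, z up, the work surface at z = 0. Lengths are in m, angles in rad, forces in N, time in s.
With the tool pointing down it reaches from about 0.425 to 0.95 m from the base axis. Payload 3.5 kg.
Tool frame: the origin (TCP) lies at the very end of the fingers, on their centre line; the grasp point (between the pads) lies 19 mm behind it; z points along the fingers, y is the direction in which the jaws open and shut (so a half turn about z gives the same grasp; the last joint's range is limited). The gripper opens to 85 mm and grips with 20 to 120 N. Pads are 22 mm wide; open, the fingers measure 114 mm over their backs; the gripper's body (76 mm by 85 mm) begins 54 mm behind the grasp point. The pads swing forward as they close: fully open they stand 13 mm farther back than shut.
Start: joints at [1.034, 0.286, 1.577, -0, 1.279, -0.15], TCP at [0.255, 0.625, 0.231] pointing down, gripper open.
Joint ranges: [-2.77, 2.77], [-0.9, 2.22], [0.21, 2.48], [-1.53, 4.67], [0.24, 2.81], [-2.84, 2.84]. Speed limits (rad/s): [2.79, 2.79, 3.14, 3.14, 3.14, 3.14].

### API

Orientations are given as a unit quaternion [x, y, z, w].
In Python, from plant import get_state, vision, ctrl, cut_out gives the robot as it stands.
- The arm moves only by the tool jog_arm, never from a script. Its argument "commands" is text: rows parted by semicolons, each of 6 numbers parted by spaces: the shift along the world's x, y, z in m, then the turn, a rotation vector about the world's x, y, z in rad. A call has 1 to 20 rows; each row is the pose to reach, as a shift and turn from the pose commanded when the call began; what a row does not reach only later rows make up. A row lasts 1/8 s, in which the tool goes at most 62.5 mm and 10.7 degrees, less where a joint would pass 70% of its speed; a pose out of reach is approached as far as the arm can. A call with a gripper value outside its range is refused whole. "gripper" is the opening in per cent of the stroke, from 0 (shut) to 100 (fully open), set as the call begins (left out, the last holds). The fingers move at their own pace and stop on an object; "grip_force" is the grip in N (left out, the last holds). Time passes only in rows, so rows that repeat a pose let the fingers close. It gives the time, the measured TCP pose, the force and the opening at its end, in the units of the state.
- get_state(): the state, without advancing time (a new reading comes with each control period).
- vision.read_camera(name): name is "side" or "top"; returns a dict with "frame" (420x560x3 uint8, red, green, blue), "z_map" (420x560 float32, m along the optical axis (not along the pixel's ray), 0 where there is no reading), "fx", "fy", "cx", "cy" (pixels), "R" (3x3) and "t" (3): a world point X has camera coordinates R X + t. Camera axes: x right, y down, z forward; pixel columns grow to the right and rows downward; lengths in m; the calibration is good to about 2 mm. A picture is of the moment at which its call begins.
- ctrl.sign_off(): hands the job in, once; it reports no verdict.
Trained networks look in the newest picture that a camera, given by its name, has taken for a name from the list of things; names that differ only in an ending like _2 or _b are one class to them, and where a whole thing is asked for, a point or a joint stands for the part that bears it (a point fixed in the world has none). Each returns a list of dicts, best first, with "conf" (0 to 1); they miss things now and then, are a little off and sometimes report something else, mostly with a low value. They report only what shows in the picture. A call takes as long as a camera call. They do not tell look-alikes from the thing itself.
- cut_out(camera, query): "pixels" (420x560 bool, what is visible of it) and "box" ([centre column, centre row, width, height] in pixels, round what is visible of it).
The state is a dict: "time": time; "qpos": joint angles; "dq": joint speeds; "joint_efforts": joint torques, N m; "eef_pos": TCP position; "tcp_rot": TCP orientation; "contact_force": force on the tool from outside, world axes, zero at the start; "wrist_torque": the same for the moment, N m; "opening": opening from 0.0 (shut) to 1.0 (fully open).
Only numpy, scipy, OpenCV 4.12 (cv2) and the standard library are available. Lean on these libraries where they do the work, as an engineer would, in place of code of your own. Each camera call takes 0.05 s, during which the arm holds its last target.

### The job

Pull the jig's sprung yellow keeper aside by its red knob and park it in its holding notch, then press an orange spring clip fully home into the groove of every pin that has none yet. With all four pins clipped, free the keeper so that it is back home behind the clips, and put the clips that are left over into the grey tray. Leave the clips already fitted on their pins and do not disturb the other things on the bench.

Things in the scene. Friction and masses are not known exactly. Their poses are not given: they have to be found in the camera images.
- clip1: loose orange spring clip (C-retainer), 44 mm long, 22 wide, plate 6 thick. Origin: plate's underside at the centre of the round seat (pin axis once seated). +x: the way its mouth faces; z up. Grip tab: upright block, x -35 to -19 mm, 10 mm wide (y), top at z 40 mm. Tail ends at x -35, jaws reach x +9. At the start flat on the bench, tab up, mouth roughly away from the robot. About 46 g.
- clip2: loose clip like clip1, same frame. Behaviour of all clips: the 8 mm mouth springs open to pass a 12 mm pin neck; the jaws meet the neck when the origin is about 12 mm short of the pin axis; pushing takes about 5 to 12 N and it snaps home over the last few mm, then has about 0.5 mm play. Keep the plate level in the groove.
- clip3: loose clip like clip1, same frame and behaviour.
- clip4: loose clip like clip1, same frame and behaviour.
- clip5: loose clip like clip1, same frame and behaviour.
- fitted1: a clip like clip1 (same frame) already seated on pin 1 at the start; absent in most starts (then pin 1 is bare).
- fitted2: a clip like clip1 (same frame) already seated on pin 2 at the start; absent in most starts (then pin 2 is bare).
- fitted3: a clip like clip1 (same frame) already seated on pin 3 at the start; absent in most starts (then pin 3 is bare).
- fitted4: a clip like clip1 (same frame) already seated on pin 4 at the start; absent in most starts (then pin 4 is bare).
- pin1 (a point): pin 1: upright steel pivot pin in the wooden link. Point: on the pin axis at the floor of the groove, 40 mm above the bench. Groove: 12 mm neck, 8.5 mm tall, between a 24 mm shoulder below and an 18 mm cap above (cap top 15 mm over this point). Axes as the jig's. A seated clip has its origin here, mouth towards the jig's +x, plate on the shoulder.
- pin2 (a point): pin 2 of 4, like pin 1; pins stand 70 mm apart in a row along the jig's +y, pin 1 first.
- pin3 (a point): pin 3 of 4, like pin 1; pins stand 70 mm apart in a row along the jig's +y, pin 1 first.
- pin4 (a point): pin 4 of 4, like pin 1; pins stand 70 mm apart in a row along the jig's +y, pin 1 first.
- jig: blue jig plate, 12 mm thick, fixed to the bench (place and yaw vary), with the wooden link (50 mm wide, top at 34 mm) and the pins at x 0. Origin: on the bench under the middle of the pin row. +x: the way clips are pushed on, away from the robot; +y: along the row towards the knob. Plate: x -69 to +41 mm, y -135 to +217 mm.
- keeper (a joint): travel (m) of the yellow sprung comb along jig +y: 0 home, stop 0.045; spring drives it home (3 N at 0, 8 N at 0.036). Bar: x -51 to -41 mm, top 26 mm over the bench; 4 fingers 10 mm wide, x -47 to -41, top 46 mm. Home: a finger right behind each pin blocks clips going on or off. Parked: fingers midway between pins, 60 mm gaps. Snaps home unless its latch is in the notch.
- latch (a joint): travel (m) of the red knob towards jig -x: 0 in line with the bar, stop 0.014, light friction. A fixed wall blocks it until the keeper is past 0.035: pull the keeper to about 0.039, push the knob towards -x to its stop, let go; the spring holds it in the notch at keeper 0.035. To free it push the knob back towards +x to 0, and the keeper runs home.
- knob (a point): centre of the top face of the red knob: a 14 mm square upright block aligned with the jig's axes, top 75 mm and lower end 30 mm above the bench; moves with keeper and latch.
- tray: grey open tray standing loose on the bench (350 g), 120 (x) by 160 (y) mm outside, walls 4 mm thick and 25 mm high, floor 4 mm thick; origin on the bench under its centre.
- spool: black thread spool, 36 mm across, 44 mm tall; a bystander. Origin at the middle of its underside.
- bushing: white plastic bushing lying flat, 36 mm across, 14 mm tall; a bystander. Origin at the middle of its underside.
- tape: black tape roll, 90 mm across, 25 mm tall; a bystander. Origin at the middle of its underside.
- offcut: wooden offcut 50 x 110 x 22 mm; a bystander. Origin at the middle of its underside.
- jar: small clear jar, 60 mm across, 75 mm tall; a bystander. Origin at the middle of its underside.
- staples: small cardboard box, 60 x 40 x 25 mm; a bystander. Origin at the middle of its underside.
Mind the look-alikes: they are no part of the job. What is shaped like the clip1 but pink or purple is not meant.

How it is judged:
On the way, in this order (a step that is already met when the one before it is completed fails the run):
1. the keeper is parked in its holding notch (value of joint keeper above 0.033 m and value of joint latch above 0.006 m), for 0.4 s.
2. every pin carries a clip seated in its groove, with the keeper still parked (all of step 1 and ((distance between clip1 and pin1 below 0.0035 m and angle between clip1's own z axis and vertical below 0.2 rad) or (distance between clip2 and pin1 below 0.0035 m and angle between clip2's own z axis and vertical below 0.2 rad) or (distance between clip3 and pin1 below 0.0035 m and angle between clip3's own z axis and vertical below 0.2 rad) or (distance between clip4 and pin1 below 0.0035 m and angle between clip4's own z axis and vertical below 0.2 rad) or (distance between clip5 and pin1 below 0.0035 m and angle between clip5's own z axis and vertical below 0.2 rad) or (distance between fitted1 and pin1 below 0.0035 m and angle between fitted1's own z axis and vertical below 0.2 rad)) and ((distance between clip1 and pin2 below 0.0035 m and angle between clip1's own z axis and vertical below 0.2 rad) or (distance between clip2 and pin2 below 0.0035 m and angle between clip2's own z axis and vertical below 0.2 rad) or (distance between clip3 and pin2 below 0.0035 m and angle between clip3's own z axis and vertical below 0.2 rad) or (distance between clip4 and pin2 below 0.0035 m and angle between clip4's own z axis and vertical below 0.2 rad) or (distance between clip5 and pin2 below 0.0035 m and angle between clip5's own z axis and vertical below 0.2 rad) or (distance between fitted2 and pin2 below 0.0035 m and angle between fitted2's own z axis and vertical below 0.2 rad)) and ((distance between clip1 and pin3 below 0.0035 m and angle between clip1's own z axis and vertical below 0.2 rad) or (distance between clip2 and pin3 below 0.0035 m and angle between clip2's own z axis and vertical below 0.2 rad) or (distance between clip3 and pin3 below 0.0035 m and angle between clip3's own z axis and vertical below 0.2 rad) or (distance between clip4 and pin3 below 0.0035 m and angle between clip4's own z axis and vertical below 0.2 rad) or (distance between clip5 and pin3 below 0.0035 m and angle between clip5's own z axis and vertical below 0.2 rad) or (distance between fitted3 and pin3 below 0.0035 m and angle between fitted3's own z axis and vertical below 0.2 rad)) and ((distance between clip1 and pin4 below 0.0035 m and angle between clip1's own z axis and vertical below 0.2 rad) or (distance between clip2 and pin4 below 0.0035 m and angle between clip2's own z axis and vertical below 0.2 rad) or (distance between clip3 and pin4 below 0.0035 m and angle between clip3's own z axis and vertical below 0.2 rad) or (distance between clip4 and pin4 below 0.0035 m and angle between clip4's own z axis and vertical below 0.2 rad) or (distance between clip5 and pin4 below 0.0035 m and angle between clip5's own z axis and vertical below 0.2 rad) or (distance between fitted4 and pin4 below 0.0035 m and angle between fitted4's own z axis and vertical below 0.2 rad))), for 0.3 s.
At the end, for the whole second after the job is handed in: Every pin has a clip whose origin is within 3.5 mm of the pin's groove point and tilted less than 0.2 rad; clips fitted at the start are still on their pins; every other clip lies in the tray; the keeper is within 4 mm of home with its latch in line; all clips at rest (((distance between clip1 and pin1 below 0.0035 m and angle between clip1's own z axis and vertical below 0.2 rad) or (distance between clip2 and pin1 below 0.0035 m and angle between clip2's own z axis and vertical below 0.2 rad) or (distance between clip3 and pin1 below 0.0035 m and angle between clip3's own z axis and vertical below 0.2 rad) or (distance between clip4 and pin1 below 0.0035 m and angle between clip4's own z axis and vertical below 0.2 rad) or (distance between clip5 and pin1 below 0.0035 m and angle between clip5's own z axis and vertical below 0.2 rad) or (distance between fitted1 and pin1 below 0.0035 m and angle between fitted1's own z axis and vertical below 0.2 rad)) and ((distance between clip1 and pin2 below 0.0035 m and angle between clip1's own z axis and vertical below 0.2 rad) or (distance between clip2 and pin2 below 0.0035 m and angle between clip2's own z axis and vertical below 0.2 rad) or (distance between clip3 and pin2 below 0.0035 m and angle between clip3's own z axis and vertical below 0.2 rad) or (distance between clip4 and pin2 below 0.0035 m and angle between clip4's own z axis and vertical below 0.2 rad) or (distance between clip5 and pin2 below 0.0035 m and angle between clip5's own z axis and vertical below 0.2 rad) or (distance between fitted2 and pin2 below 0.0035 m and angle between fitted2's own z axis and vertical below 0.2 rad)) and ((distance between clip1 and pin3 below 0.0035 m and angle between clip1's own z axis and vertical below 0.2 rad) or (distance between clip2 and pin3 below 0.0035 m and angle between clip2's own z axis and vertical below 0.2 rad) or (distance between clip3 and pin3 below 0.0035 m and angle between clip3's own z axis and vertical below 0.2 rad) or (distance between clip4 and pin3 below 0.0035 m and angle between clip4's own z axis and vertical below 0.2 rad) or (distance between clip5 and pin3 below 0.0035 m and angle between clip5's own z axis and vertical below 0.2 rad) or (distance between fitted3 and pin3 below 0.0035 m and angle between fitted3's own z axis and vertical below 0.2 rad)) and ((distance between clip1 and pin4 below 0.0035 m and angle between clip1's own z axis and vertical below 0.2 rad) or (distance between clip2 and pin4 below 0.0035 m and angle between clip2's own z axis and vertical below 0.2 rad) or (distance between clip3 and pin4 below 0.0035 m and angle between clip3's own z axis and vertical below 0.2 rad) or (distance between clip4 and pin4 below 0.0035 m and angle between clip4's own z axis and vertical below 0.2 rad) or (distance between clip5 and pin4 below 0.0035 m and angle between clip5's own z axis and vertical below 0.2 rad) or (distance between fitted4 and pin4 below 0.0035 m and angle between fitted4's own z axis and vertical below 0.2 rad)) and ((distance between clip1 and pin1 below 0.0035 m and angle between clip1's own z axis and vertical below 0.2 rad) or (distance between clip1 and pin2 below 0.0035 m and angle between clip1's own z axis and vertical below 0.2 rad) or (distance between clip1 and pin3 below 0.0035 m and angle between clip1's own z axis and vertical below 0.2 rad) or (distance between clip1 and pin4 below 0.0035 m and angle between clip1's own z axis and vertical below 0.2 rad) or (x of clip1 in the frame of tray between -0.055 and 0.055 m and y of clip1 in the frame of tray between -0.075 and 0.075 m and height (world z) of clip1 below 0.03 m)) and ((distance between clip2 and pin1 below 0.0035 m and angle between clip2's own z axis and vertical below 0.2 rad) or (distance between clip2 and pin2 below 0.0035 m and angle between clip2's own z axis and vertical below 0.2 rad) or (distance between clip2 and pin3 below 0.0035 m and angle between clip2's own z axis and vertical below 0.2 rad) or (distance between clip2 and pin4 below 0.0035 m and angle between clip2's own z axis and vertical below 0.2 rad) or (x of clip2 in the frame of tray between -0.055 and 0.055 m and y of clip2 in the frame of tray between -0.075 and 0.075 m and height (world z) of clip2 below 0.03 m)) and ((distance between clip3 and pin1 below 0.0035 m and angle between clip3's own z axis and vertical below 0.2 rad) or (distance between clip3 and pin2 below 0.0035 m and angle between clip3's own z axis and vertical below 0.2 rad) or (distance between clip3 and pin3 below 0.0035 m and angle between clip3's own z axis and vertical below 0.2 rad) or (distance between clip3 and pin4 below 0.0035 m and angle between clip3's own z axis and vertical below 0.2 rad) or (x of clip3 in the frame of tray between -0.055 and 0.055 m and y of clip3 in the frame of tray between -0.075 and 0.075 m and height (world z) of clip3 below 0.03 m)) and ((distance between clip4 and pin1 below 0.0035 m and angle between clip4's own z axis and vertical below 0.2 rad) or (distance between clip4 and pin2 below 0.0035 m and angle between clip4's own z axis and vertical below 0.2 rad) or (distance between clip4 and pin3 below 0.0035 m and angle between clip4's own z axis and vertical below 0.2 rad) or (distance between clip4 and pin4 below 0.0035 m and angle between clip4's own z axis and vertical below 0.2 rad) or (x of clip4 in the frame of tray between -0.055 and 0.055 m and y of clip4 in the frame of tray between -0.075 and 0.075 m and height (world z) of clip4 below 0.03 m)) and ((distance between clip5 and pin1 below 0.0035 m and angle between clip5's own z axis and vertical below 0.2 rad) or (distance between clip5 and pin2 below 0.0035 m and angle between clip5's own z axis and vertical below 0.2 rad) or (distance between clip5 and pin3 below 0.0035 m and angle between clip5's own z axis and vertical below 0.2 rad) or (distance between clip5 and pin4 below 0.0035 m and angle between clip5's own z axis and vertical below 0.2 rad) or (x of clip5 in the frame of tray between -0.055 and 0.055 m and y of clip5 in the frame of tray between -0.075 and 0.075 m and height (world z) of clip5 below 0.03 m)) and distance between fitted1 and pin1 below 0.0035 m and angle between each of fitted1, fitted2, fitted3, fitted4's own z axis and vertical below 0.2 rad and distance between fitted2 and pin2 below 0.0035 m and distance between fitted3 and pin3 below 0.0035 m and distance between fitted4 and pin4 below 0.0035 m and value of joint each of keeper, latch below 0.004 m and linear speed of each of clip1, clip2, clip3, clip4, clip5 below 0.02 m/s); the robot touches nothing.
It fails at once if a bystander is moved by more than 4 cm (distance of any of spool, bushing, tape, offcut, jar, staples from where it was at the start of the episode above 0.04 m).
Of fitted1, fitted2, fitted3, fitted4 only 1 to 2 are there at a start; the rules pass over those that are not, and their reading is None.
At some moment in a run one of tray may be knocked a few centimetres aside while the robot is not near it.
It also fails if it takes over 176 s, if anything falls off the work surface, if the arm or the gripper's body presses on something with over 40 N, if the wrist force passes 120 N, or if a joint passes its speed limit or range.

## Working session

There is one attempt and no reset: what is moved stays moved. The work goes in short steps, Python scripts to look and compute and a tool call to move; the robot and the scene stay as the last step left them, time stands still between calls to the robot, and variables do not carry over. Pictures are saved under pics/ and viewed, and the job is handed in when it is done.

Besides the shell and the picture viewer there is one more tool, called after ">>>" as name(argument=value, ...), one argument or row to a line, values as JSON. jog_arm: Moves the arm, as the interface text tells. Its arguments: {"type":"object","properties":{"commands":{"type":"string"},"gripper":{"type":"number"},"grip_force":{"type":"number"}},"required":["commands"]}

```bash
mkdir -p pics; ls; cat > h.py <<'E'
import numpy as np, cv2
from plant import get_state, vision, ctrl, cut_out
def cam(n): return vision.read_camera(n)
def save(c,name,box=None,s=1):
    im=c["frame"][:,:,::-1]
    if box: im=im[box[1]:box[3],box[0]:box[2]]
    if s!=1: im=cv2.resize(im,None,fx=s,fy=s,interpolation=cv2.INTER_NEAREST)
    cv2.imwrite("pics/"+name,im)
def cloud(c):
    z=c["z_map"]; v,u=np.mgrid[0:z.shape[0],0:z.shape[1]]
    P=np.stack([(u-c["cx"])/c["fx"]*z,(v-c["cy"])/c["fy"]*z,z],-1)
    W=(P-c["t"])@c["R"]
    W[z==0]=np.nan
    return W
def proj(c,X):
    p=np.asarray(X)@c["R"].T+c["t"]; return np.stack([p[...,0]/p[...,2]*c["fx"]+c["cx"],p[...,1]/p[...,2]*c["fy"]+c["cy"]],-1)
E
python3 - <<'E'
from h import *
print(get_state())
for n in("top","side"):
    c=cam(n); save(c,n+"0.png"); print(n,c["fx"],c["R"].round(3).tolist(),c["t"].round(3))
E
```

```text
pics
{'time': 0.0, 'qpos': array([ 1.03402127e+00,  2.87215186e-01,  1.57818998e+00, -7.05989810e-06,
        1.27858824e+00, -1.50010786e-01]), 'dq': array([-0.00016417,  0.00082295,  0.00074039, -0.00165085, -0.00036686,
       -0.0006837 ]), 'joint_efforts': array([-1.67231290e-03, -4.05998719e+01, -2.92616594e+01, -2.07429948e-04,
        6.01336375e-03,  1.41971589e-05]), 'eef_pos': array([0.25424512, 0.62457456, 0.22990713]), 'tcp_rot': array([ 1.92177939e-01,  9.81359363e-01, -1.13143126e-03, -4.00964779e-04]), 'contact_force': array([-0.43238898,  0.43542819,  0.34649921]), 'wrist_torque': array([ 0.01834863, -0.01734015, -0.04753289]), 'opening': 0.9960764644853256}
top 445.1043975838002 [[-0.001, -1.0, 0.01], [-0.986, -0.001, -0.165], [0.165, -0.01, -0.986]] [0.028 0.541 1.113]
side 466.2462736806024 [[0.942, -0.334, 0.019], [-0.235, -0.703, -0.671], [0.238, 0.628, -0.741]] [-0.523  0.194  1.012]
```

View pics/top0.png

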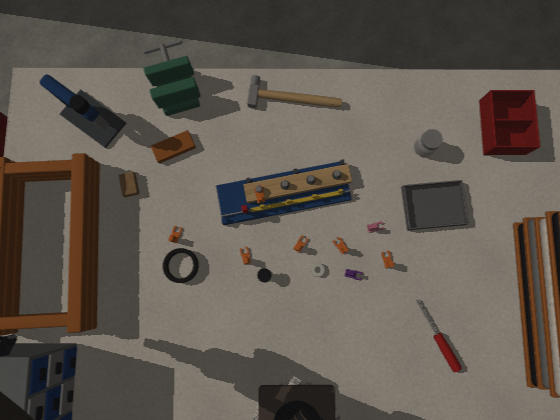

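View pics/side0.png

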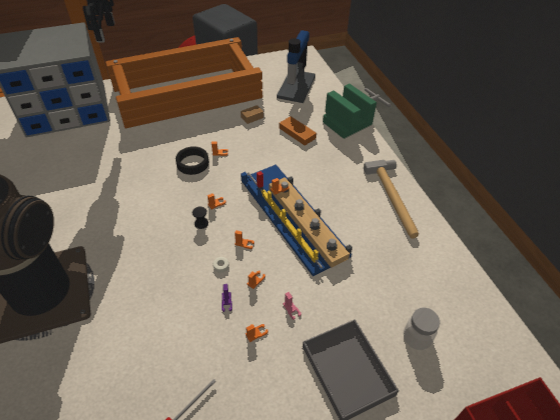

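The top view shows loose orange clips at (175,234), (246,256), (301,243), (341,244) and (388,259). The look-alikes are pink at (376,226) and purple at (354,274). One clip is already fitted at (260,192), at the knob end, which is pin 4. The red knob is at (244,209) and the tray at (435,205).

```bash
python3 - <<'E'
from h import *
c=cam("top"); W=cloud(c)
save(c,"top_crop.png",(205,150,365,280),5)
for q in("jig","clip1","fitted1","tray","keeper","knob","pin1","latch"):
    try:
        for d in cut_out("top",q)[:9]:
            m=d["pixels"]; P=W[m]; P=P[~np.isnan(P[:,0])]
            print(q,round(d["conf"],2),np.round(d["box"]),m.sum(),np.nanmedian(P,0).round(3),P[:,2].max().round(3))
    except Exception as e: print(q,e)
s=cam("side"); save(s,"side_crop.png",(190,130,360,340),3.5 and 3)
np.savez("t0.npz",**{k:np.asarray(v) for k,v in c.items()})
np.savez("s0.npz",**{k:np.asarray(v) for k,v in s.items()})
E
```

```text
jig 0.67 [283. 192. 134.  66.] 5348 [0.589 0.032 0.022] 0.08
clip1 0.58 [375. 228.  12.  10.] 70 [ 0.494 -0.202  0.015] 0.044
clip1 0.56 [246. 257.  12.  14.] 109 [0.42  0.133 0.008] 0.046
clip1 0.54 [340. 247.  15.  21.] 116 [ 0.444 -0.118  0.008] 0.046
clip1 0.48 [391. 263.  12.  15.] 117 [ 0.406 -0.238  0.008] 0.044
clip1 0.41 [301. 246.  11.  12.] 84 [ 0.447 -0.006  0.008] 0.045
fitted1 0.64 [284. 194. 139.  66.] 5232 [0.589 0.031 0.024] 0.08
fitted1 0.46 [262. 197.  10.  12.] 50 [0.567 0.094 0.072] 0.086
tray 0.95 [433. 205.  70.  48.] 2809 [ 0.558 -0.373  0.005] 0.032
keeper 0.68 [291. 201. 104.  23.] 484 [ 0.567 -0.005  0.027] 0.08
knob 0.63 [245. 209.   4.   7.] 35 [0.537 0.134 0.076] 0.08
knob 0.51 [292. 202. 106.  27.] 513 [0.564 0.005 0.027] 0.08
knob 0.31 [264. 275.  14.  11.] 174 [0.372 0.086 0.044] 0.051
pin1 0.78 [284. 194. 136.  65.] 5219 [0.59  0.032 0.024] 0.08
latch 0.49 [245. 208.   8.  10.] 51 [0.537 0.134 0.074] 0.08
```

View pics/top_crop.png

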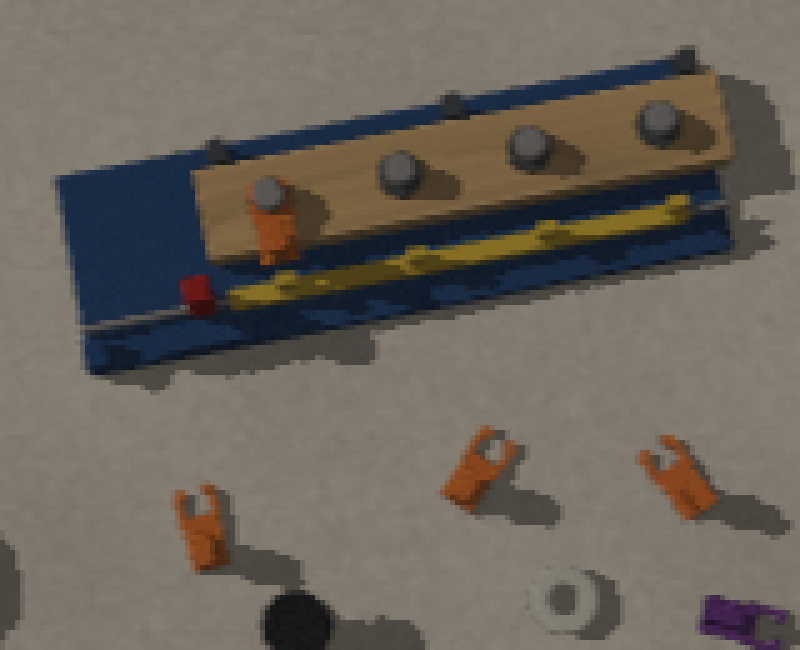

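View pics/side_crop.png

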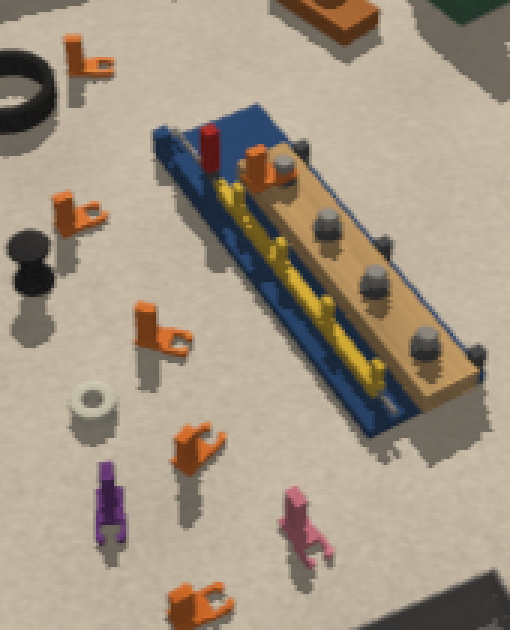

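Only pin 4 (cap at 258,189) carries a clip, so pins 1 to 3 are bare. I'll fit the jig pose from both cameras.

```bash
cat > fit.py <<'E'
from h import *
from scipy.optimize import minimize
def load(n): d=np.load(n); return {k:d[k] for k in d.files}
def circ(r,z,x=0,y=0,n=40):
    a=np.linspace(0,2*np.pi,n); return np.stack([x+r*np.cos(a),y+r*np.sin(a),0*a+z],-1)
def T(p,X):
    x,y,a=p; c,s=np.cos(a),np.sin(a)
    return np.stack([x+c*X[...,0]-s*X[...,1],y+s*X[...,0]+c*X[...,1],X[...,2]],-1)
S=8 # subpixel supersample
def hulls(c,p,parts,box):
    w,h=(box[2]-box[0]),(box[3]-box[1]); im=np.zeros((h*S,w*S),np.uint8)
    for X in parts:
        q=(proj(c,T(p,X))-[box[0]-.5,box[1]-.5])*S
        cv2.fillConvexPoly(im,cv2.convexHull(q.astype(np.float32)).round().astype(np.int32),255)
    return cv2.resize(im,(w,h),interpolation=cv2.INTER_AREA)/255.
def fitmask(c,M,box,parts,p0,sc=(.002,.002,.01)):
    t=cv2.GaussianBlur(M.astype(np.float32),(0,0),.7)
    def f(d): 
        r=cv2.GaussianBlur(hulls(c,np.asarray(p0)+d*np.array(sc),parts,box).astype(np.float32),(0,0),.7); return ((r-t)**2).sum()
    best=None
    for s in ([1,1,1],[-1,1,-1],[2,-2,2]):
        r=minimize(f,np.zeros(3),method="Nelder-Mead",options=dict(initial_simplex=np.vstack([np.zeros(3),np.diag(s)*1.5]),xatol=.01,fatol=.01,maxiter=300))
        if best is None or r.fun<best.fun: best=r
    return np.asarray(p0)+best.x*np.array(sc),best.fun,t.sum()
def pinparts(ys):
    L=[]
    for y in ys:
        L.append(np.vstack([circ(.012,.034,0,y),circ(.012,.040,0,y)]))
        L.append(np.vstack([circ(.006,.040,0,y),circ(.006,.0485,0,y)]))
        L.append(np.vstack([circ(.009,.0485,0,y),circ(.009,.055,0,y)]))
    return L
E
python3 - <<'E'
from fit import *
# rough: knob home at jig x -46?, corner-based
t=load("t0.npz"); s=load("s0.npz")
W=cloud(t)
for (u,v) in [(205+658//5,150+118//5),(205+530//5,150+142//5),(205+400//5,150+168//5),(205+268//5,150+190//5)]: print(W[v-1:v+2,u-1:u+2].reshape(-1,3).mean(0).round(4))
P=[W[v,u] for u,v in [(336,173),(311,178),(285,183),(258,188)]]
P=np.array(P)
d=P[2]-P[0]; yaw=np.arctan2(-d[0],d[1]); yv=np.array([-np.sin(yaw),np.cos(yaw)])
o=np.mean([P[i,:2]-yv*(-.105+.07*i) for i in range(3)],0); p0=[*o,yaw]; print(p0)
for n,c in(("top",t),("side",s)):
    q=proj(c,T(p0,np.array([[0,-.105+.07*i,.048] for i in range(4)])))
    lo=q.min(0)-18; hi=q.max(0)+18; box=[int(lo[0]),int(lo[1]),int(hi[0]),int(hi[1])]
    f=c["frame"][box[1]:box[3],box[0]:box[2]]
    hsv=cv2.cvtColor(f,cv2.COLOR_RGB2HSV)
    ws=((hsv[...,1]<75)).astype(np.uint8)*255
    vis=np.hstack([f[:,:,::-1],cv2.cvtColor(ws,cv2.COLOR_GRAY2BGR)])
    cv2.imwrite(f"pics/mask_{n}.png",cv2.resize(vis,None,fx=3,fy=3,interpolation=cv2.INTER_NEAREST))
    print(box, vis.shape, q.round(1).tolist())
E
```

```text
[ 0.6335 -0.1032  0.0564]
[ 0.6201 -0.0377  0.0561]
[0.6068 0.03   0.0551]
[0.5934 0.1001 0.0554]
[np.float64(0.6131217023511959), np.float64(-0.0026552647016366386), np.float64(0.19904051964987327)]
[240, 155, 354, 206] (51, 228, 3) [[336.5, 173.6], [310.5, 178.7], [284.4, 183.8], [258.1, 189.0]]
[266, 166, 349, 259] (93, 166, 3) [[331.6, 241.7], [314.6, 221.2], [298.8, 202.2], [284.0, 184.5]]
```

```bash
python3 - <<'E'
import cv2,numpy as np
a=cv2.imread("pics/mask_top.png");b=cv2.imread("pics/mask_side.png")
H=max(a.shape[1],b.shape[1]); pad=lambda m:np.pad(m,((0,0),(0,H-m.shape[1]),(0,0)))
cv2.imwrite("pics/mask_both.png",np.vstack([pad(a),pad(b)])); print(H)
E
```

```text
684
```

View pics/mask_both.png

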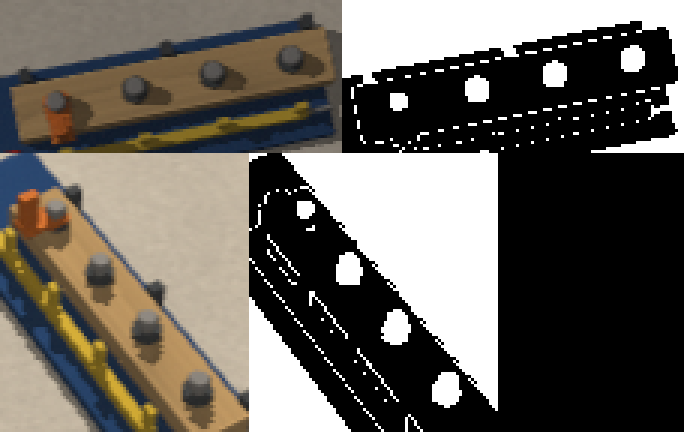

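Clean grey pin blobs show in both views: top row about (475,90), (555,75), (633,58), and side about (350,268), (396,327), (446,388) in the montage. I'll fit pins 1 to 3, then the clips.

```bash
cat >> fit.py <<'E'
def pinfit(c,p0):
    pts=np.array([[0,-.105+.07*i,.047] for i in range(3)])
    q=proj(c,T(p0,pts)); lo=q.min(0)-14; hi=q.max(0)+14; box=[int(v) for v in (*lo,*hi)]
    f=c["frame"][box[1]:box[3],box[0]:box[2]]; hsv=cv2.cvtColor(f,cv2.COLOR_RGB2HSV)
    m=(hsv[...,1]<75).astype(np.uint8); n,l=cv2.connectedComponents(m,connectivity=4)
    M=np.zeros(m.shape,bool)
    for a in q-box[:2]:
        k=l[int(round(a[1])),int(round(a[0]))]
        if k: M|=l==k
    return fitmask(c,M,box,pinparts([-.105,-.035,.035]),p0)
E
python3 - <<'E'
from fit import *
p0=[.6131,-.0027,.199]
for n in("t0.npz","s0.npz"):
    c=load(n); print(n,pinfit(c,p0))
# joint rigid check: keeper / knob
E
```

```text
t0.npz (array([ 0.6143906 , -0.00315235,  0.19732718]), np.float64(4.748896598815918), np.float32(183.0))
s0.npz (array([ 0.61261412, -0.00488109,  0.1952355 ]), np.float64(10.380410194396973), np.float32(261.0))
```

```bash
python3 - <<'E'
from fit import *
t=load("t0.npz"); s=load("s0.npz")
Wt=cloud(t); 
rows=[]
for (u,v) in [(175,234),(246,256),(301,243),(341,244),(388,259)]:
    X=Wt[v-9:v+10,u-9:u+10].reshape(-1,3); X=X[(X[:,2]>.003)]
    X=np.nanmedian(X,0); 
    a=t["frame"][v-15:v+15,u-15:u+15,::-1]; us,vs=proj(s,X).round().astype(int)
    b=s["frame"][vs-16:vs+14,us-15:us+15,::-1]; print(X.round(3),us,vs)
    rows.append(np.vstack([cv2.resize(k,(155,155),interpolation=cv2.INTER_NEAREST) for k in(a,b)]))
cv2.imwrite("pics/clips.png",np.hstack(rows))
E
```

```text
[0.476 0.321 0.007] 219 151
[0.42  0.135 0.007] 216 202
[ 0.452 -0.009  0.006] 243 241
[ 0.447 -0.119  0.006] 255 279
[ 0.407 -0.237  0.006] 254 331
```

View pics/clips.png

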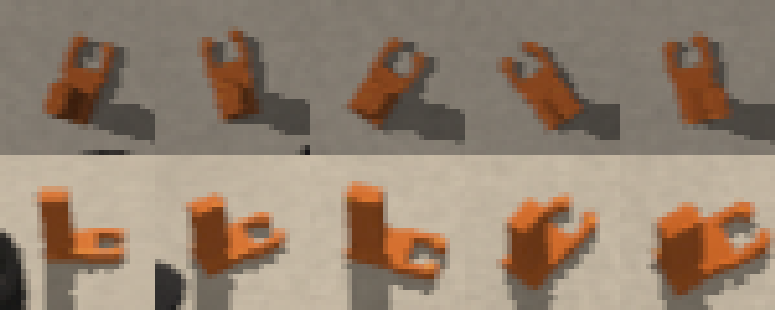

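The five crops show orange clips with tab at the tail and mouth away from the robot, so these are the right ones.

```bash
cat >> fit.py <<'E'
def box3(x0,x1,y0,y1,z0,z1): return np.array([[x,y,z] for x in(x0,x1) for y in(y0,y1) for z in(z0,z1)])
def clipparts(hw=.009,z=0):
    L=[box3(-.035,-.019,-.005,.005,.0,.04),box3(-.035,-.007,-hw,hw,0,.006)]
    for sg in(1,-1):
        # ring sector polyline outer r .011 inner .0065 from 40deg.. 180
        for a0 in np.arange(45,180,15):
            a=np.radians([a0,a0+15]); 
            X=[[r*np.cos(b),sg*r*np.sin(b),zz] for r in(.0065,.011) for b in a for zz in(0,.006)]
            L.append(np.array(X))
    for X in L: X[:,2]+=z
    return L
def orange(c,box):
    f=c["frame"][box[1]:box[3],box[0]:box[2]]; h=cv2.cvtColor(f,cv2.COLOR_RGB2HSV)
    return (h[...,0]<=16)&(h[...,1]>140)&(h[...,2]>45)
def clipfit(c,p0,z=0,hw=.009,pad=14):
    q=proj(c,T(p0,np.array([[-.015,0,z+.012]])))[0]; box=[int(q[0])-pad,int(q[1])-pad-2,int(q[0])+pad,int(q[1])+pad]
    m=orange(c,box).astype(np.uint8); n,l,st,ce=cv2.connectedComponentsWithStats(m,connectivity=8)
    k=1+np.argmax(st[1:,4]); return fitmask(c,l==k,box,clipparts(hw,z),p0,(.003,.003,.1))
E
python3 - <<'E'
from fit import *
t=load("t0.npz"); s=load("s0.npz")
G=[[.476,.321,-.25],[.42,.135,.15],[.452,-.009,-.45],[.447,-.119,.55],[.407,-.237,.15]]
for hw in (.007,.009,.011):
  for i,g in enumerate(G):
    a=clipfit(t,g,hw=hw); b=clipfit(s,g,hw=hw); print(hw,i+1,a[0].round(4),round(a[1],1),b[0].round(4),round(b[1],1),a[2],b[2])
E
```

```text
0.007 1 [ 0.492   0.3183 -0.226 ] 4.6 [ 0.4914  0.3182 -0.1689] 5.7 103.01942 114.78493
0.007 2 [0.436  0.1384 0.2376] 6.3 [0.4352 0.1382 0.3189] 5.3 96.01941 141.7946
0.007 3 [ 0.4647 -0.0184 -0.6242] 5.0 [ 0.4645 -0.0187 -0.5128] 9.7 88.00029 160.78503
0.007 4 [ 0.4608 -0.1095  0.5577] 5.5 [ 0.46   -0.1111  0.6263] 5.5 106.00023 162.5699
0.007 5 [ 0.4263 -0.2373  0.1746] 5.3 [ 0.4246 -0.2366  0.3431] 3.9 112.66446 179.64523
0.009 1 [ 0.4922  0.3181 -0.2583] 4.2 [ 0.4916  0.3186 -0.1839] 6.6 103.01942 114.78493
0.009 2 [0.4365 0.1388 0.2414] 2.3 [0.4352 0.1386 0.3027] 5.2 96.01941 141.7946
0.009 3 [ 0.4651 -0.0184 -0.5997] 2.5 [ 0.4644 -0.0186 -0.5456] 7.4 88.00029 160.78503
0.009 4 [ 0.461  -0.1096  0.5843] 2.3 [ 0.4601 -0.1102  0.6339] 4.8 106.00023 162.5699
0.009 5 [ 0.4262 -0.2374  0.1999] 3.1 [ 0.425  -0.2369  0.2847] 2.4 112.66446 179.64523
0.011 1 [ 0.4919  0.3184 -0.2781] 7.6 [ 0.4917  0.3182 -0.2051] 8.7 103.01942 114.78493
0.011 2 [0.4366 0.1389 0.2363] 5.6 [0.4353 0.1386 0.2544] 7.0 96.01941 141.7946
0.011 3 [ 0.4653 -0.0188 -0.6116] 6.8 [ 0.4646 -0.0184 -0.5624] 9.2 88.00029 160.78503
0.011 4 [ 0.4611 -0.1092  0.6105] 3.1 [ 0.4598 -0.1099  0.6364] 9.0 106.00023 162.5699
0.011 5 [ 0.4264 -0.2374  0.2275] 5.2 [ 0.4254 -0.2369  0.2439] 5.6 112.66446 179.64523
```

```bash
python3 - <<'E'
from fit import *
p=[.6135,-.004,.1965]
t=load("t0.npz"); s=load("s0.npz")
def inv(p,W): d=W[...,:2]-p[:2]; c,s_=np.cos(p[2]),np.sin(p[2]); return np.stack([c*d[...,0]+s_*d[...,1],-s_*d[...,0]+c*d[...,1],W[...,2]],-1)
for n,c in(("t",t),("s",s)):
    J=inv(p,cloud(c)).reshape(-1,3); f=c["frame"].reshape(-1,3)
    print(n)
    for x0 in np.arange(-.080,.0,.008):
        r=[]
        for y0 in np.arange(.09,.22,.01):
            k=(J[:,0]>x0)&(J[:,0]<x0+.008)&(J[:,1]>y0)&(J[:,1]<y0+.01)
            r.append("%3d"%(1000*np.nanmax(J[k,2])) if k.any() else " --")
        print("%.3f"%x0," ".join(r))
    # knob fit
    q=proj(c,T(p,np.array([[-.046,.15,.06]])))[0]; box=[int(q[0])-13,int(q[1])-13,int(q[0])+13,int(q[1])+13]
    h=cv2.cvtColor(c["frame"][box[1]:box[3],box[0]:box[2]],cv2.COLOR_RGB2HSV)
    m=((h[...,0]<4)|(h[...,0]>172))&(h[...,1]>150)&(h[...,2]>40)
    m=m.astype(np.uint8); nn,l,st,_=cv2.connectedComponentsWithStats(m); m=l==1+np.argmax(st[1:,4])
    from scipy.optimize import minimize
    tm=cv2.GaussianBlur(m.astype(np.float32),(0,0),.7); B=box3(-.007,.007,-.007,.007,.030,.075)
    fn=lambda d:((cv2.GaussianBlur(hulls(c,p,[B+[-.046+d[0]*.003,.15+d[1]*.003,0]],box).astype(np.float32),(0,0),.7)-tm)**2).sum()
    R=minimize(fn,[0,0],method="Nelder-Mead"); print("knob jig",-.046+R.x[0]*.003,.15+R.x[1]*.003,R.fun,m.sum())
E
```

```text
t
-0.080   5   2   2   5   5   4   5   5   3   5   2   3   4
-0.072  13  17  17  31  31  30  34  32  31  15  15  28  32
-0.064  15  15  15  31  30  34  31  31  32  29  16  32  33
-0.056  29  29  29  29  31  78  79  31  28  23  22  31  31
-0.048  29  49  42  30  28  79  78  27  27  26  24  24  26
-0.040  44  83  80  14  18  15  76  18  17  15  17  16  16
-0.032  50  83  85  39  35  30  13  14  15  17  17  16  17
-0.024  48  85  79  36  38  37  15  17  15  16  20  16  15
-0.016  49  49  49  38  37  38  17  17  15  17  17  15  15
-0.008  53  58  57  40  38  37  16  18  17  17  18  16  15
knob jig -0.046 0.15 3.415550708770752 41
s
-0.080   3   2   4   5   3   4   2   3   5   2   4   3   5
-0.072  18  15  15  29  31  32  32  32  30  14  15  29  30
-0.064  13  15  15  31  31  31  32  32  29  --  17  31  29
-0.056  28  29  29  29  76  77  76  32  27  24  23  25  26
-0.048  48  47  29  28  73  78  78  --  25  26  25  24  24
-0.040  83  81  44  --  15  14  73  --  --  13  15  17  13
-0.032  82  81  20  30  35  14  16  15  --  --  --  17  14
-0.024  83  80  17  10  37  14  14  16  15  --  --  --  10
-0.016  54  54  50  --  --  --  14  15  17  16  16  --  15
-0.008  56  59  48  --  --  --  --  15  15  15  15  14  12
knob jig -0.046 0.15 12.569669723510742 84
```

>>> jog_arm(
  commands="0.285 -0.490 -0.08 0 0 0.583;0.285 -0.490 -0.08 0 0 0.583;0.285 -0.490 -0.08 0 0 0.583;0.285 -0.490 -0.08 0 0 0.583;0.285 -0.490 -0.08 0 0 0.583;0.285 -0.490 -0.08 0 0 0.583;0.285 -0.490 -0.08 0 0 0.583;0.285 -0.490 -0.08 0 0 0.583;0.285 -0.490 -0.08 0 0 0.583;0.285 -0.490 -0.08 0 0 0.583;0.285 -0.490 -0.08 0 0 0.583;0.285 -0.490 -0.08 0 0 0.583;0.285 -0.490 -0.08 0 0 0.583",
  gripper=35,
  grip_force=40,
)

```text
time: 2.22
eef_pos: [0.539, 0.1366, 0.1516]
tcp_rot: [-0.099, 0.995, 0.0, 0.0]
contact_force: [0.0, 0.2, 0.3]
opening: 0.351
```

```bash
python3 - <<'E'
from h import *
print(get_state()["eef_pos"])
c=cam("side"); save(c,"s1.png",(170,70,350,210),4); c=cam("top"); save(c,"t1.png",(190,130,340,260),4)
E
```

```text
[0.53903396 0.13663007 0.15164287]
```

View pics/s1.png

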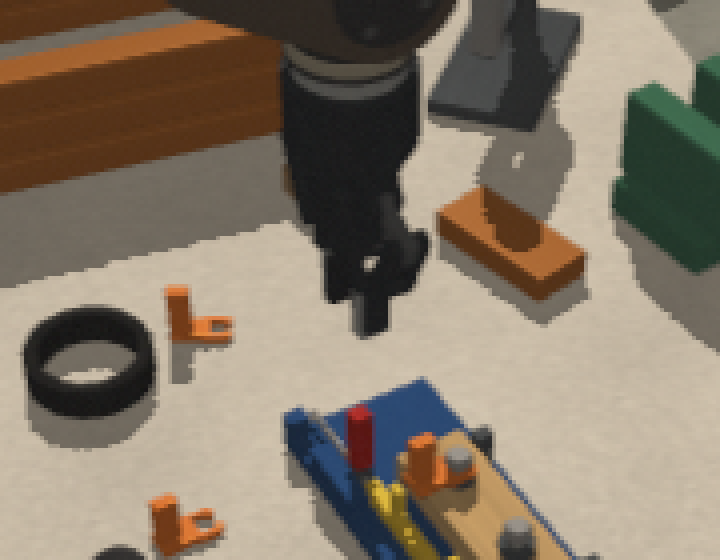

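The gripper is over the red knob (360,435 in the crop) and aligned with it. Now I'll lower.

>>> jog_arm(
  commands="0 -0.001 -0.05 0 0 0;0 -0.001 -0.09 0 0 0;0 -0.001 -0.106 0 0 0;0 -0.001 -0.106 0 0 0;0 -0.001 -0.106 0 0 0",
)

```text
time: 2.95
eef_pos: [0.5411, 0.1344, 0.0472]
tcp_rot: [-0.098, 0.995, -0.0, 0.002]
contact_force: [-0.0, 0.4, 1.4]
opening: 0.352
```

>>> jog_arm(
  commands="0 0 0 0 0 0;0 0 0 0 0 0;0 0 0 0 0 0;0 0 0 0 0 0;0 0 0 0 0 0",
  gripper=0,
  grip_force=40,
)

```text
time: 3.58
eef_pos: [0.5413, 0.1336, 0.0473]
tcp_rot: [-0.098, 0.995, -0.001, 0.002]
contact_force: [-0.6, -2.0, 6.3]
opening: 0.153
```

>>> jog_arm(
  commands="-0.0016 0.008 0 0 0 0;-0.0032 0.016 0 0 0 0;-0.0048 0.024 0 0 0 0;-0.0064 0.032 0 0 0 0;-0.0080 0.0402 0 0 0 0;-0.0080 0.0402 0 0 0 0;-0.0080 0.0402 0 0 0 0;-0.0080 0.0402 0 0 0 0",
)

```text
time: 4.58
eef_pos: [0.5335, 0.1726, 0.0472]
tcp_rot: [-0.098, 0.995, -0.002, 0.002]
contact_force: [-0.1, -8.9, 5.6]
opening: 0.156
```

Moved 39.8 mm against 8 N. Next is the push towards -x.

>>> jog_arm(
  commands="-0.005 -0.001 0 0 0 0;-0.010 -0.002 0 0 0 0;-0.0145 -0.0029 0 0 0 0;-0.0145 -0.0029 0 0 0 0;-0.0145 -0.0029 0 0 0 0",
)

```text
time: 5.2
eef_pos: [0.5198, 0.1697, 0.0473]
tcp_rot: [-0.098, 0.995, -0.002, 0.003]
contact_force: [3.5, -8.3, 4.2]
opening: 0.156
```

>>> jog_arm(
  commands="0 0 0 0 0 0;0 0 0 0 0 0;0 0 0 0 0 0;0 0 0 0 0 0",
  gripper=35,
)

```text
time: 5.7
eef_pos: [0.5166, 0.1717, 0.045]
tcp_rot: [-0.098, 0.995, 0.0, -0.0]
contact_force: [0.2, -0.4, 1.0]
opening: 0.349
```

>>> jog_arm(
  commands="0 0 0.06 0 0 0;0 0 0.10 0 0 0;-0.02 -0.05 0.10 0 0 0;-0.06 -0.11 0.10 0 0 0;-0.06 -0.11 0.10 0 0 0",
)

```text
time: 6.32
eef_pos: [0.4549, 0.0599, 0.1445]
tcp_rot: [-0.097, 0.995, 0.0, -0.001]
contact_force: [-0.7, 0.4, -0.0]
opening: 0.349
```

```bash
python3 - <<'E'
from h import *
c=cam("side"); save(c,"s2.png",(190,130,360,300),4); print(get_state()["eef_pos"])
E
```

```text
[0.45560187 0.06012079 0.14491718]
```

View pics/s2.png

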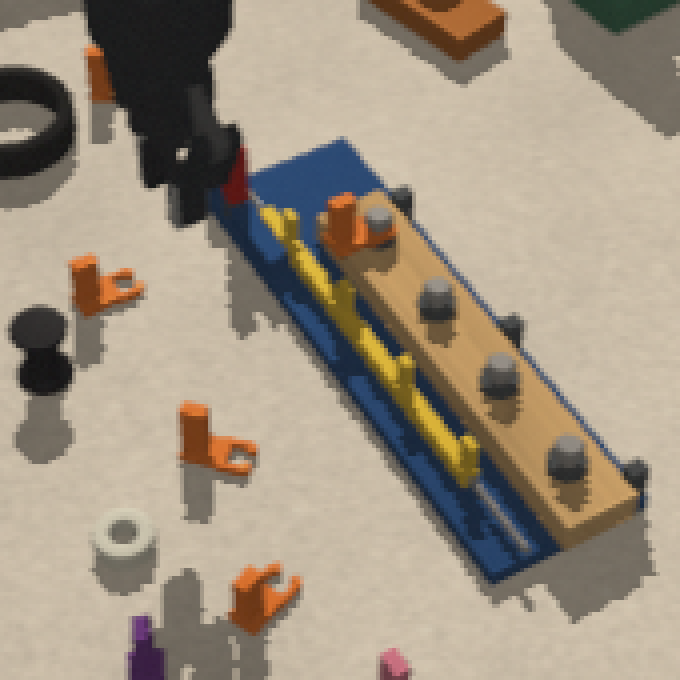

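The keeper is parked, with its fingers midway between the pins at (290,225), (345,300), (405,375) and (470,460) in the crop. I'll take clip3 first, for pin 2.

>>> jog_arm(
  commands="-0.0134 -0.0638 0 0 0 -0.17;-0.0134 -0.0638 0 0 0 -0.35;-0.0134 -0.0638 0 0 0 -0.52;-0.0134 -0.0638 0 0 0 -0.69;-0.0134 -0.0638 0 0 0 -0.777;-0.0134 -0.0638 -0.05 0 0 -0.777;-0.0134 -0.0638 -0.08 0 0 -0.777;-0.0134 -0.0638 -0.08 0 0 -0.777",
  gripper=38,
)

```text
time: 7.38
eef_pos: [0.4422, -0.0012, 0.0631]
tcp_rot: [0.286, 0.958, 0.0, -0.003]
contact_force: [0.2, -0.4, -0.2]
opening: 0.376
```

```bash
python3 - <<'E'
from h import *
s=get_state();print(s["eef_pos"],2*np.arctan2(s["tcp_rot"][1],s["tcp_rot"][0])-np.pi)
c=cam("side"); save(c,"s3.png",(190,170,300,290),5)
E
```

```text
[ 0.44217762 -0.00116012  0.0630579 ] -0.5797905449001979
```

View pics/s3.png

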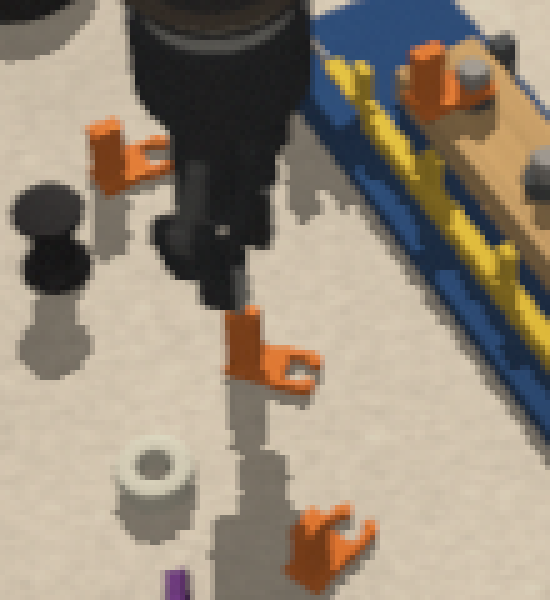

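The open fingers are centred over clip3's tab (243,330 in the crop). I'll lower and grip.

>>> jog_arm(
  commands="0 -0.002 -0.03 0 0 0;0 -0.002 -0.052 0 0 0;0 -0.002 -0.052 0 0 0;0 -0.002 -0.052 0 0 0",
)

```text
time: 7.92
eef_pos: [0.4455, -0.0046, 0.0152]
tcp_rot: [0.286, 0.958, 0.0, 0.002]
contact_force: [0.2, 0.6, -0.1]
opening: 0.377
```

>>> jog_arm(
  commands="0 0 0 0 0 0;0 0 0 0 0 0;0 0 0 0 0 0;0 0 0 0 0 0;0 0 0 0 0 0;0 0 0 0 0 0",
  gripper=0,
  grip_force=60,
)

```text
time: 8.68
eef_pos: [0.4449, -0.0046, 0.0148]
tcp_rot: [0.286, 0.958, 0.0, 0.001]
contact_force: [-1.5, 0.6, 6.8]
opening: 0.104
```

>>> jog_arm(
  commands="0 0 0.05 0 0 0;0 0 0.09 0 0 0.15;0.04 -0.015 0.09 0 0 0.32;0.08 -0.030 0.09 0 0 0.5;0.12 -0.0439 0.09 0 0 0.67;0.1244 -0.0439 0.09 0 0 0.776;0.1244 -0.0439 0.09 0 0 0.776;0.1244 -0.0439 0.06 0 0 0.776;0.1244 -0.0439 0.042 0 0 0.776;0.1244 -0.0439 0.042 0 0 0.776;0.1244 -0.0439 0.042 0 0 0.776;0.1244 -0.0439 0.042 0 0 0.776",
)

```text
time: 10.18
eef_pos: [0.5689, -0.0485, 0.0566]
tcp_rot: [-0.097, 0.995, -0.0, 0.001]
contact_force: [-0.1, 0.9, -1.3]
opening: 0.103
```

```bash
cat > look.py <<'E'
from fit import *
def see(tag,p0,z):
    s=get_state(); print("eef",s["eef_pos"].round(4),"yaw",round(2*np.arctan2(s["tcp_rot"][1],s["tcp_rot"][0])-np.pi if s["tcp_rot"][1]>0 else 2*np.arctan2(-s["tcp_rot"][1],-s["tcp_rot"][0])-np.pi,4))
    for n,pj in(("top",[.6144,-.0032,.1973]),("side",[.6126,-.0049,.1952])):
        c=cam(n); r=clipfit(c,p0,z=z)
        d=r[0][:2]-pj[:2]; a=.1965
        print(n,r[0].round(4),round(r[1],1),round(float(r[2])),"jig mm",(np.array([np.cos(a)*d[0]+np.sin(a)*d[1],-np.sin(a)*d[0]+np.cos(a)*d[1]])*1000).round(1),"dyaw",round(r[0][2]-a,3))
        q=proj(c,T(p0,np.array([[0,0,z]])))[0].astype(int); u,v=q
        save(c,f"{tag}_{n}.png",(u-35,v-35,u+35,v+35),5)
    a=cv2.imread(f"pics/{tag}_top.png");b=cv2.imread(f"pics/{tag}_side.png"); cv2.imwrite(f"pics/{tag}.png",np.hstack([a,b]))
E
python3 -c "
from look import *
see('p2a',[.5958,-.0432,.197],.041)"
```

```text
eef [ 0.5689 -0.0485  0.0566] yaw 0.195Traceback (most recent call last):
  File "<string>", line 3, in <module>
    see('p2a',[.5958,-.0432,.197],.041)
    ~~~^^^^^^^^^^^^^^^^^^^^^^^^^^^^^^^^
  File "look.py", line 5, in see
    c=cam(n); r=clipfit(c,p0,z=z)
                ~~~~~~~^^^^^^^^^^
  File "fit.py", line 59, in clipfit
    k=1+np.argmax(st[1:,4]); return fitmask(c,l==k,box,clipparts(hw,z),p0,(.003,.003,.1))
        ~~~~~~~~~^^^^^^^^^^
    return _wrapfunc(a, 'argmax', axis=axis, out=out, **kwds)
    return bound(*args, **kwds)
ValueError: attempt to get argmax of an empty sequence
```

```bash
python3 -c "
from look import *
for n in('top','side'):
    c=cam(n); np.savez('x_'+n+'.npz',**{k:np.asarray(v) for k,v in c.items()})
    u,v=proj(c,np.array([.5958,-.0432,.041])).astype(int); save(c,'p2a_'+n+'.png',(u-40,v-40,u+40,v+40),5)
cv2.imwrite('pics/p2a.png',np.hstack([cv2.imread('pics/p2a_%s.png'%n) for n in('top','side')]))
"
```

```text
(no output)
```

View pics/p2a.png

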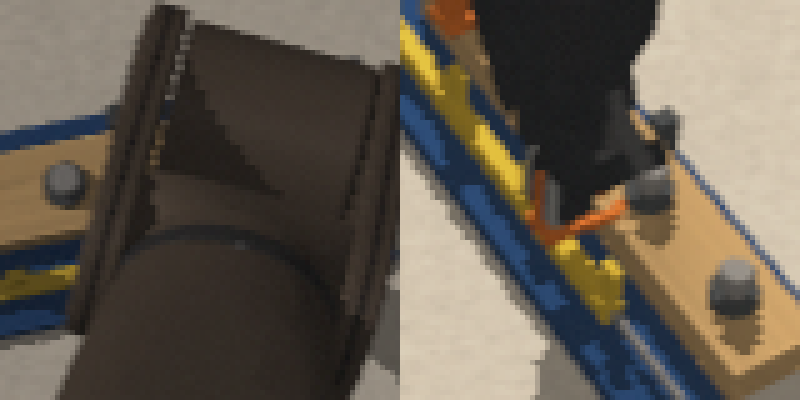

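```bash
cat > sidefit.py <<'E'
from look import *
def sidefit(c,p0,z,tag,pj=[.6126,-.0049,.1952]):
    q=proj(c,T(p0,np.array([[-.015,0,z+.012]])))[0]; pad=17; box=[int(q[0])-pad,int(q[1])-pad,int(q[0])+pad,int(q[1])+pad]
    f=c["frame"][box[1]:box[3],box[0]:box[2]]; h=cv2.cvtColor(f,cv2.COLOR_RGB2HSV)
    m=((h[...,0]<=15)&(h[...,1]>175)&(h[...,2]>45)).astype(np.uint8)
    n,l,st,ce=cv2.connectedComponentsWithStats(m,connectivity=8); ctr=T(p0,np.array([[-.012,0,z]])); u=proj(c,ctr)[0]-box[:2]
    k=min(range(1,n),key=lambda k:np.hypot(*(ce[k]-u))-st[k,4]); M=l==k
    grip=((h[...,2]<75)&(h[...,1]<110))|((abs(f.astype(int).max(2)-f.min(2))<14)&(h[...,2]<125))
    # caps excluded from clip match: grey also occludes in part -> ignore too
    grip=cv2.dilate((grip&~M).astype(np.uint8),np.ones((3,3)))>0
    valid=~grip|M
    t=M.astype(np.float32)
    best=None
    def r(d): return hulls(c,[p0[0]+d[0],p0[1]+d[1],p0[2]],clipparts(.009,z),box)
    R=[]
    for dx in np.arange(-.006,.0061,.0005):
        for dy in np.arange(-.006,.0061,.0005):
            e=(((r((dx,dy))-t)**2)*valid).sum(); R.append((e,dx,dy))
    R.sort(); e=R[0][0]; w=np.array(R[:6])
    b=w[:,1:].mean(0); d=np.array(p0[:2])+b-pj[:2]; a=.1965
    print(tag,"px",M.sum(),"err",[round(x[0],1) for x in R[:3]],"shift mm",(b*1000).round(1),"clip in jig mm",(np.array([np.cos(a)*d[0]+np.sin(a)*d[1],-np.sin(a)*d[0]+np.cos(a)*d[1]])*1000).round(1))
    o=cv2.resize(f[:,:,::-1],None,fx=8,fy=8,interpolation=cv2.INTER_NEAREST); o2=o.copy()
    for X in clipparts(.009,z): 
        qq=(proj(c,T([p0[0]+b[0],p0[1]+b[1],p0[2]],X))-[box[0]-.5,box[1]-.5])*8; cv2.polylines(o2,[cv2.convexHull(qq.astype(np.float32)).astype(np.int32)],True,(0,255,0),1)
    mm=cv2.resize((M*255).astype(np.uint8),None,fx=8,fy=8,interpolation=cv2.INTER_NEAREST)
    cv2.imwrite(f"pics/{tag}.png",np.hstack([o,o2]))
E
python3 -c "
from sidefit import *
sidefit(load('x_side.npz'),[.5954,-.0432,.197],.0415,'sf2')"
```

```text
sf2 px 67 err [np.float64(7.5), np.float64(7.6), np.float64(8.2)] shift mm [-2.5  0.6] clip in jig mm [-26.7 -33.1]
```

View pics/sf2.png

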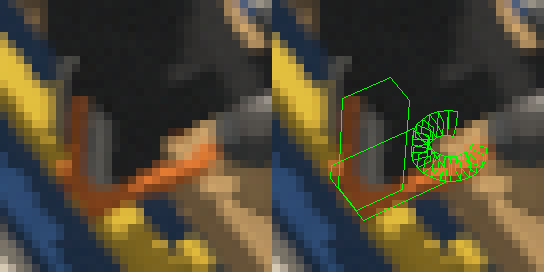

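```bash
cat >> fit.py <<'E'
def clipparts(hw=.009,z=0,pitch=0):
    L=[box3(-.035,-.019,-.005,.005,.0,.04),box3(-.035,-.007,-hw,hw,0,.006)]
    for sg in(1,-1):
        L.append(np.array([[x,sg*y,zz] for x,y in((-.010,.0085),(-.006,.011),(.009,.0095),(.009,.0045),(0,.0065),(-.006,.004)) for zz in(0,.006)]))
    c,s=np.cos(pitch),np.sin(pitch)
    for X in L:
        # pitch about tab centre (-.027, z .028): positive = mouth up
        x=X[:,0]+.027; zz=X[:,2]-.028
        X[:,0]=-.027+c*x-s*zz; X[:,2]=.028+s*x+c*zz+z
    return L
E
python3 - <<'E'
from sidefit import *
t=load("t0.npz"); s=load("s0.npz")
G=[[.436,.139,.26],[.465,-.0185,-.58],[.461,-.11,.6]]
for g in G:
    a=clipfit(t,g); b=clipfit(s,g); print(a[0].round(4),round(a[1],1),b[0].round(4),round(b[1],1))
c=load("x_side.npz")
p0=[.5954,-.0432,.197];z=.0418
q=proj(c,T(p0,np.array([[-.015,0,z+.012]])))[0]; pad=17; box=[int(q[0])-pad,int(q[1])-pad,int(q[0])+pad,int(q[1])+pad]
f=c["frame"][box[1]:box[3],box[0]:box[2]]; h=cv2.cvtColor(f,cv2.COLOR_RGB2HSV)
m=((h[...,0]<=15)&(h[...,1]>175)&(h[...,2]>45)).astype(np.uint8)
n,l,st,ce=cv2.connectedComponentsWithStats(m,connectivity=8); M=l==1+np.argmax(st[1:,4])
grip=((h[...,2]<75)&(h[...,1]<110))|((abs(f.astype(int).max(2)-f.min(2))<14)&(h[...,2]<125))
grip=cv2.dilate((grip&~M).astype(np.uint8),np.ones((2,2)))>0; valid=~grip|M
for mode in("xy","yaw","pitch","z","pitch+z"):
    def f_(d):
        y=d[2]*.05 if mode=="yaw" else 0; pi=d[2]*.05 if "pitch" in mode else 0; zz=d[3]*.002 if mode in("z","pitch+z") else 0
        return (((hulls(c,[p0[0]+d[0]*.002,p0[1]+d[1]*.002,p0[2]+y],clipparts(.009,z+zz,pi),box)-M)**2)*valid).sum()
    R=min((minimize(f_,x0,method="Nelder-Mead",options=dict(initial_simplex=np.vstack([x0,np.array(x0)+np.eye(4)*sg]))) for x0 in([0,0,0,0],[-1,0,0,0],[0,1,1,0]) for sg in(1,-1)),key=lambda r:r.fun)
    print(mode,round(R.fun,2),(R.x[:2]*2).round(2),"ang",(R.x[2]*.05).round(3),"dz",(R.x[3]*2).round(2))
E
```

```text
[0.4359 0.1386 0.2381] 4.5 [0.4348 0.1386 0.3019] 8.7
[ 0.4648 -0.0182 -0.6122] 4.5 [ 0.4643 -0.0186 -0.5582] 11.2
[ 0.4606 -0.11    0.5818] 4.3 [ 0.4593 -0.1101  0.6644] 8.2
xy 20.77 [-3.15  0.58] ang -0.023 dz 0.11
yaw 20.46 [-2.85  0.39] ang -0.022 dz 2.49
pitch 18.1 [-1.51  1.64] ang -0.071 dz -0.06
z 20.77 [-2.88  1.19] ang 0.043 dz -0.78
pitch+z 18.04 [-1.15  2.86] ang -0.089 dz -1.47
```

Side-camera fit and the knob grip both suggest the clip sits about 1 to 1.5 mm too far towards +y. I'll shift it -1.2 mm and approach until just before the jaws meet the neck.

>>> jog_arm(
  commands="0.0002 -0.0012 0 0 0 0;0.006 0 0 0 0 0;0.012 0.0012 0 0 0 0;0.012 0.0012 0 0 0 0;0.012 0.0012 0 0 0 0",
)

```text
time: 10.95
eef_pos: [0.5801, -0.047, 0.0552]
tcp_rot: [-0.098, 0.995, 0.0, -0.0]
contact_force: [-0.8, 0.6, -0.3]
opening: 0.104
```

>>> jog_arm(
  commands="0.002 0.0004 0 0 0 0;0.004 0.0008 0 0 0 0;0.004 0.0008 0 0 0 0",
)

```text
time: 11.32
eef_pos: [0.5843, -0.0463, 0.0554]
tcp_rot: [-0.097, 0.995, -0.0, 0.0]
contact_force: [0.4, 0.3, -0.4]
opening: 0.104
```

```bash
python3 -c "
from h import *
c=cam('side'); u,v=proj(c,np.array([.61,-.04,.041])).astype(int); save(c,'p2b.png',(u-35,v-35,u+35,v+35),8)
"
```

```text
(no output)
```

View pics/p2b.png

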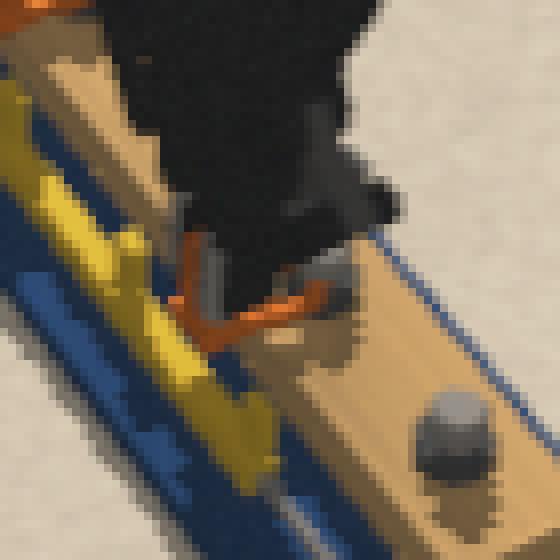

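The jaws are at the pin neck (320,290), level, with no force yet. I'll raise 1 mm and push in small steps.

>>> jog_arm(
  commands="0 0 0.001 0 0 0;0.0015 0.0003 0.001 0 0 0;0.003 0.0006 0.001 0 0 0;0.003 0.0006 0.001 0 0 0",
)

```text
time: 11.88
eef_pos: [0.5855, -0.0458, 0.0556]
tcp_rot: [-0.098, 0.995, 0.0, -0.002]
contact_force: [-5.8, -1.9, 1.0]
opening: 0.106
```

>>> jog_arm(
  commands="0.0015 0.0003 0 0 0 0;0.003 0.0006 0 0 0 0;0.003 0.0006 0 0 0 0",
)

```text
time: 12.25
eef_pos: [0.5867, -0.0454, 0.0553]
tcp_rot: [-0.098, 0.995, 0.0, -0.005]
contact_force: [-9.3, -2.7, 4.1]
opening: 0.106
```

>>> jog_arm(
  commands="0.0015 0.0003 0.0005 0 0 0;0.003 0.0006 0.001 0 0 0;0.0045 0.0009 0.001 0 0 0;0.0045 0.0009 0.001 0 0 0",
)

```text
time: 12.75
eef_pos: [0.5956, -0.0441, 0.0576]
tcp_rot: [-0.097, 0.995, -0.0, 0.001]
contact_force: [0.5, -0.1, -2.6]
opening: 0.101
```

>>> jog_arm(
  commands="0.001 0.0002 -0.001 0 0 0;0.002 0.0004 -0.001 0 0 0;0.002 0.0004 -0.001 0 0 0",
)

```text
time: 13.12
eef_pos: [0.5966, -0.0438, 0.0565]
tcp_rot: [-0.098, 0.995, -0.0, -0.0]
contact_force: [-2.2, -1.0, 0.2]
opening: 0.105
```

>>> jog_arm(
  commands="0.001 0.0002 0 0 0 0;0.002 0.0004 0 0 0 0;0.003 0.0006 0 0 0 0;0.003 0.0006 0 0 0 0",
)

```text
time: 13.62
eef_pos: [0.597, -0.0435, 0.0558]
tcp_rot: [-0.098, 0.995, 0.0, -0.004]
contact_force: [-8.5, -3.5, 4.6]
opening: 0.1
```

The snap came at x about 0.595, and it has bottomed out firmly since. I'll relax, release and lift.

>>> jog_arm(
  commands="-0.0025 -0.0005 0 0 0 0;-0.0025 -0.0005 0 0 0 0",
)

```text
time: 13.88
eef_pos: [0.5967, -0.0436, 0.056]
tcp_rot: [-0.097, 0.995, 0.0, -0.0]
contact_force: [-2.8, -0.2, 0.7]
opening: 0.105
```

>>> jog_arm(
  commands="0 0 0 0 0 0;0 0 0 0 0 0;0 0 0 0 0 0",
  gripper=34,
)

```text
time: 14.25
eef_pos: [0.5978, -0.0437, 0.0567]
tcp_rot: [-0.097, 0.995, -0.0, 0.001]
contact_force: [-0.4, 0.2, -0.3]
opening: 0.341
```

>>> jog_arm(
  commands="0 0 0.05 0 0 0;0 0 0.09 0 0 0.0;-0.06 -0.03 0.09 0 0 0.17;-0.12 -0.08 0.09 0 0 0.33;-0.155 -0.08 0.09 0 0 0.40;-0.155 -0.08 0.09 0 0 0.40;-0.155 -0.08 0.09 0 0 0.40",
)

```text
time: 15.12
eef_pos: [0.4429, -0.124, 0.1471]
tcp_rot: [-0.293, 0.956, -0.001, 0.001]
contact_force: [0.4, 0.1, 0.1]
opening: 0.343
```

```bash
python3 -c "
from look import *
print(get_state()['eef_pos'])
c=cam('side'); u,v=proj(c,np.array([.61,-.04,.041])).astype(int); save(c,'p2c.png',(u-35,v-35,u+35,v+35),8)
print(proj(c,np.array([.6203,-.0383,.041])))
t=cam('top')
for n,c,pj in(('t',t,[.6144,-.0032]),('s',c,[.6126,-.0049])):
  try:
    r=clipfit(c,[.620,-.039,.197],z=.04); d=r[0][:2]-pj; a=.1965
    print(n,r[0].round(4),r[1],r[2],np.cos(a)*d[0]+np.sin(a)*d[1],-np.sin(a)*d[0]+np.cos(a)*d[1])
  except Exception as e: print(n,e)
"
```

```text
[ 0.44291055 -0.12400725  0.14707126]
[314.69305928 223.49880367]
t [ 0.6202 -0.0356  0.2495] 12.526440620422363 101.00001 -0.0006698557681329787 -0.03292203726555218
s [ 0.6193 -0.0385  0.2096] 15.396953582763672 174.0098 -3.5110578399995956e-06 -0.03427352603151832
```

View pics/p2c.png

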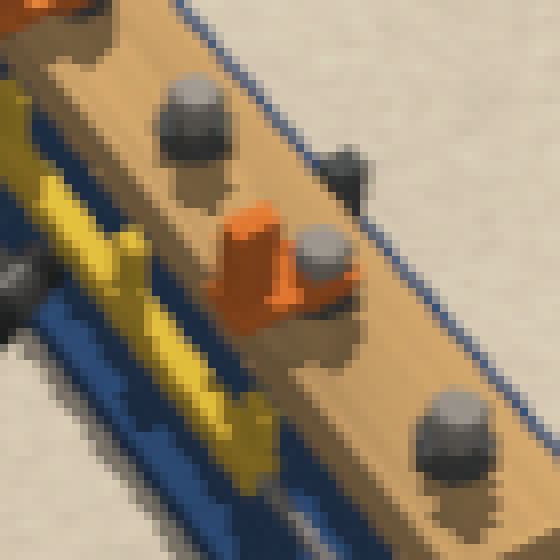

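The clip is seated on pin 2 with its plate level under the cap (325,250), and the tab stands upright. Next is clip4, for pin 1.

>>> jog_arm(
  commands="-0.0042 -0.0016 -0.05 0 0 0.01;-0.0042 -0.0016 -0.085 0 0 0.01;-0.0042 -0.0016 -0.085 0 0 0.01;-0.0042 -0.0016 -0.085 0 0 0.01",
  gripper=38,
)

```text
time: 15.72
eef_pos: [0.4395, -0.1256, 0.0626]
tcp_rot: [-0.298, 0.954, -0.001, 0.001]
contact_force: [0.6, -1.6, 0.8]
opening: 0.382
```

```bash
python3 - <<'E'
from h import *
s=get_state();print(s["eef_pos"],2*np.arctan2(s["tcp_rot"][1],s["tcp_rot"][0])-np.pi)
c=cam("side"); save(c,"s4.png",(200,220,310,330),5)
E
```

```text
[ 0.43950048 -0.12563606  0.06261614] 0.6059928495953897
```

View pics/s4.png

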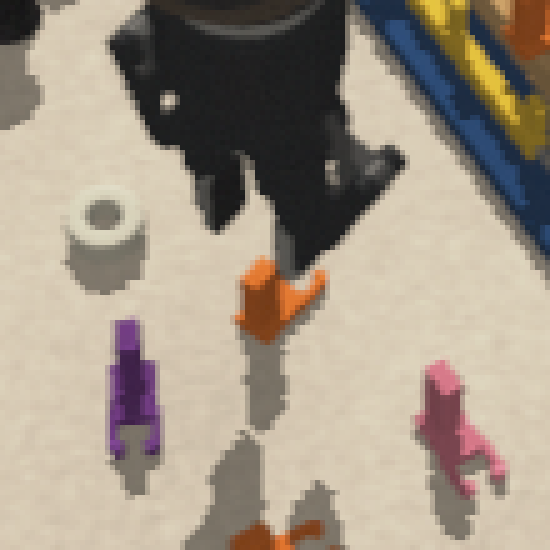

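The fingers straddle clip4's tab (262,290). I'll lower and grip.

>>> jog_arm(
  commands="-0.0005 0 -0.025 0 0 0;-0.0005 0 -0.047 0 0 0;-0.0005 0 -0.047 0 0 0;-0.0005 0 -0.047 0 0 0",
)

```text
time: 16.27
eef_pos: [0.4388, -0.126, 0.016]
tcp_rot: [-0.298, 0.955, -0.001, 0.001]
contact_force: [-0.1, 0.6, 0.0]
opening: 0.379
```

>>> jog_arm(
  commands="0 0 0 0 0 0;0 0 0 0 0 0;0 0 0 0 0 0;0 0 0 0 0 0;0 0 0 0 0 0;0 0 0 0 0 0",
  gripper=0,
  grip_force=60,
)

```text
time: 17.02
eef_pos: [0.4386, -0.126, 0.0158]
tcp_rot: [-0.298, 0.955, -0.001, 0.001]
contact_force: [-0.4, -0.3, 6.3]
opening: 0.106
```

>>> jog_arm(
  commands="0 0 0.05 0 0 0;0 0 0.09 0 0 -0.15;0.05 0.003 0.09 0 0 -0.3;0.10 0.006 0.09 0 0 -0.41;0.1446 0.0082 0.09 0 0 -0.41;0.1446 0.0082 0.09 0 0 -0.41;0.1446 0.0082 0.06 0 0 -0.41;0.1446 0.0082 0.042 0 0 -0.41;0.1446 0.0082 0.042 0 0 -0.41;0.1446 0.0082 0.042 0 0 -0.41;0.1446 0.0082 0.042 0 0 -0.41",
)

```text
time: 18.4
eef_pos: [0.5828, -0.1174, 0.0577]
tcp_rot: [-0.097, 0.995, -0.001, 0.001]
contact_force: [0.3, -0.7, -0.3]
opening: 0.101
```

```bash
python3 -c "
from sidefit import *
s=get_state();print(s['eef_pos'],2*np.arctan2(s['tcp_rot'][1],s['tcp_rot'][0])-np.pi)
c=cam('side'); sidefit(c,[.6097,-.1125,.197],.0415,'sf1')"
```

```text
[ 0.58275291 -0.11743572  0.05769237] 0.19516488998204995
sf1 px 67 err [np.float64(3.2), np.float64(3.7), np.float64(3.7)] shift mm [-1.6  1.6] clip in jig mm [ -25.1 -103.1]
```

View pics/sf1.png

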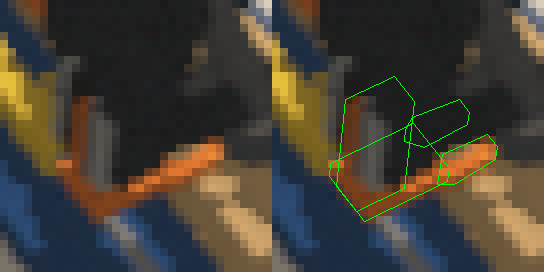

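>>> jog_arm(
  commands="0.0001 -0.0006 -0.0008 0 0 0;0.005 0.0004 -0.0008 0 0 0;0.010 0.0014 -0.0008 0 0 0;0.013 0.002 -0.0008 0 0 0;0.013 0.002 -0.0008 0 0 0",
)

```text
time: 19.08
eef_pos: [0.5955, -0.115, 0.0556]
tcp_rot: [-0.098, 0.995, -0.0, 0.0]
contact_force: [0.4, -0.3, 0.2]
opening: 0.102
```

>>> jog_arm(
  commands="0.0015 0.0003 0.001 0 0 0;0.003 0.0006 0.001 0 0 0;0.0045 0.0009 0.001 0 0 0;0.0045 0.0009 0.001 0 0 0",
)

```text
time: 19.58
eef_pos: [0.5976, -0.1147, 0.0559]
tcp_rot: [-0.098, 0.995, 0.0, -0.003]
contact_force: [-4.6, -3.2, 1.1]
opening: 0.103
```

>>> jog_arm(
  commands="0.001 -0.0006 0.0015 0 0 0;0.0025 -0.0003 0.0015 0 0 0;0.004 0 0.0015 0 0 0;0.004 0 0.0015 0 0 0",
)

```text
time: 20.08
eef_pos: [0.6002, -0.1142, 0.0561]
tcp_rot: [-0.098, 0.995, 0.001, -0.004]
contact_force: [-5.7, -2.9, -1.6]
opening: 0.099
```

>>> jog_arm(
  commands="0.0015 0 0 0 0 0;0.003 0.0003 0 0 0 0;0.0045 0.0006 0 0 0 0;0.0045 0.0006 0 0 0 0",
)

```text
time: 20.58
eef_pos: [0.6087, -0.1135, 0.0584]
tcp_rot: [-0.097, 0.995, -0.0, 0.001]
contact_force: [-0.8, -0.4, -1.4]
opening: 0.106
```

Snapped. I'll press home.

>>> jog_arm(
  commands="0.0015 0.0003 -0.001 0 0 0;0.003 0.0006 -0.001 0 0 0;0.0045 0.0009 -0.001 0 0 0;0.0045 0.0009 -0.001 0 0 0",
)

```text
time: 21.08
eef_pos: [0.6093, -0.1132, 0.057]
tcp_rot: [-0.098, 0.995, 0.0, -0.005]
contact_force: [-10.4, -2.6, 6.9]
opening: 0.101
```

>>> jog_arm(
  commands="-0.0035 -0.0007 0 0 0 0;-0.0035 -0.0007 0 0 0 0",
)

```text
time: 21.32
eef_pos: [0.6089, -0.1134, 0.0571]
tcp_rot: [-0.097, 0.995, -0.0, -0.0]
contact_force: [-2.4, -1.4, 0.1]
opening: 0.101
```

>>> jog_arm(
  commands="0 0 0 0 0 0;0 0 0 0 0 0;0 0 0 0 0 0",
  gripper=34,
)

```text
time: 21.7
eef_pos: [0.6095, -0.1133, 0.0573]
tcp_rot: [-0.097, 0.995, -0.0, 0.001]
contact_force: [0.0, 0.1, 0.0]
opening: 0.342
```

Seated on pin 1. Next is clip2, for pin 3.

>>> jog_arm(
  commands="0 0 0.05 0 0 0;0 0 0.09 0 0 0;-0.05 0.06 0.09 0 0 0.06;-0.09 0.11 0.09 0 0 0.06;-0.13 0.16 0.09 0 0 0.06;-0.17 0.21 0.09 0 0 0.06;-0.1995 0.2449 0.09 0 0 0.068;-0.1995 0.2449 0.09 0 0 0.068;-0.1995 0.2449 0.04 0 0 0.068;-0.1995 0.2449 0.008 0 0 0.068;-0.1995 0.2449 0.008 0 0 0.068;-0.1995 0.2449 0.008 0 0 0.068",
  gripper=38,
)

```text
time: 23.2
eef_pos: [0.411, 0.1312, 0.0663]
tcp_rot: [-0.131, 0.991, -0.0, 0.001]
contact_force: [-0.6, -0.0, 0.4]
opening: 0.383
```

```bash
python3 - <<'E'
from h import *
s=get_state();print(s["eef_pos"],2*np.arctan2(s["tcp_rot"][1],s["tcp_rot"][0])-np.pi)
c=cam("side"); save(c,"s5a.png",(160,140,260,250),5); save(c,"s5b.png",(280,180,360,268),6.25)
cv2.imwrite("pics/s5.png",np.hstack([cv2.resize(cv2.imread("pics/s5%s.png"%k),(390,430)) for k in "ab"]))
E
```

```text
[0.41104319 0.13122199 0.06631921] 0.26245522233196095
```

View pics/s5.png

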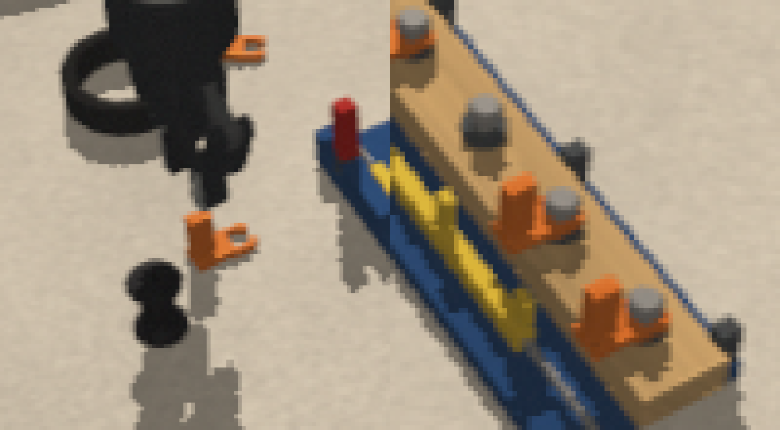

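Pins 1 and 2 are both clipped (right panel, 640,320 and 550,220). The gripper stands over clip2's tab (200,225 in the left panel).

>>> jog_arm(
  commands="-0.001 0.0004 -0.025 0 0 0;-0.001 0.0004 -0.0515 0 0 0;-0.001 0.0004 -0.0515 0 0 0;-0.001 0.0004 -0.0515 0 0 0",
)

```text
time: 23.75
eef_pos: [0.41, 0.132, 0.0152]
tcp_rot: [-0.131, 0.991, -0.0, 0.002]
contact_force: [-0.5, -1.1, -0.2]
opening: 0.386
```

>>> jog_arm(
  commands="0 0 0 0 0 0;0 0 0 0 0 0;0 0 0 0 0 0;0 0 0 0 0 0;0 0 0 0 0 0;0 0 0 0 0 0",
  gripper=0,
  grip_force=60,
)

```text
time: 24.5
eef_pos: [0.4098, 0.132, 0.015]
tcp_rot: [-0.131, 0.991, -0.0, 0.001]
contact_force: [-1.8, -0.8, 7.3]
opening: 0.099
```

>>> jog_arm(
  commands="0 0 0.05 0 0 0;0 0 0.09 0 0 -0.066;0.04 -0.03 0.09 0 0 -0.066;0.08 -0.06 0.09 0 0 -0.066;0.12 -0.09 0.09 0 0 -0.066;0.1468 -0.1127 0.09 0 0 -0.066;0.1468 -0.1127 0.09 0 0 -0.066;0.1468 -0.1127 0.06 0 0 -0.066;0.1468 -0.1127 0.043 0 0 -0.066;0.1468 -0.1127 0.043 0 0 -0.066;0.1468 -0.1127 0.043 0 0 -0.066;0.1468 -0.1127 0.043 0 0 -0.066",
)

```text
time: 26.0
eef_pos: [0.5561, 0.0193, 0.0578]
tcp_rot: [-0.099, 0.995, -0.0, 0.001]
contact_force: [0.9, 0.9, -0.3]
opening: 0.101
```

```bash
python3 -c "
from sidefit import *
s=get_state();print(s['eef_pos'],2*np.arctan2(s['tcp_rot'][1],s['tcp_rot'][0])-np.pi)
c=cam('side'); sidefit(c,[.583,.0245,.197],.0415,'sf3')"
```

```text
[0.55610059 0.01929107 0.05776042] 0.19748519727443714
sf3 px 63 err [np.float64(16.9), np.float64(17.0), np.float64(17.1)] shift mm [-2.7  1.8] clip in jig mm [-25.6  36.9]
```

View pics/sf3.png

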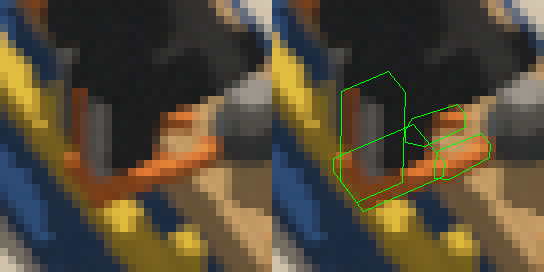

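The view is the same as for the previous two inserts. I'll go in.

>>> jog_arm(
  commands="0.0001 -0.0004 0 0 0 0;0.005 0.0006 0 0 0 0;0.010 0.0016 0 0 0 0;0.013 0.0022 0 0 0 0;0.013 0.0022 0 0 0 0",
)

```text
time: 26.68
eef_pos: [0.5686, 0.0215, 0.0565]
tcp_rot: [-0.099, 0.995, -0.0, 0.0]
contact_force: [-0.1, 0.7, -1.4]
opening: 0.105
```

>>> jog_arm(
  commands="0.0015 0.0003 0 0 0 0;0.003 0.0006 0 0 0 0;0.0045 0.0009 0 0 0 0;0.0045 0.0009 0 0 0 0",
)

```text
time: 27.18
eef_pos: [0.5707, 0.0223, 0.0555]
tcp_rot: [-0.099, 0.995, 0.0, -0.003]
contact_force: [-5.2, -1.2, 1.1]
opening: 0.101
```

>>> jog_arm(
  commands="0.0015 0.0003 0.001 0 0 0;0.003 0.0006 0.001 0 0 0;0.0045 0.0009 0.001 0 0 0;0.006 0.0012 0.001 0 0 0;0.006 0.0012 0.001 0 0 0",
)

```text
time: 27.8
eef_pos: [0.5774, 0.0235, 0.0564]
tcp_rot: [-0.098, 0.995, 0.0, -0.002]
contact_force: [-1.6, -0.1, -1.5]
opening: 0.103
```

>>> jog_arm(
  commands="0.001 0.0002 0 0 0 0;0.002 0.0004 0 0 0 0;0.003 0.0006 0 0 0 0;0.003 0.0006 0 0 0 0",
)

```text
time: 28.3
eef_pos: [0.5818, 0.0241, 0.0577]
tcp_rot: [-0.099, 0.995, -0.0, -0.0]
contact_force: [-2.5, -1.1, -0.0]
opening: 0.106
```

>>> jog_arm(
  commands="0.0015 0.0003 -0.0005 0 0 0;0.003 0.0006 -0.0005 0 0 0;0.0035 0.0007 -0.0005 0 0 0;0.0035 0.0007 -0.0005 0 0 0",
)

```text
time: 28.8
eef_pos: [0.5823, 0.0243, 0.0569]
tcp_rot: [-0.099, 0.995, -0.0, -0.005]
contact_force: [-10.6, -2.1, 6.6]
opening: 0.107
```

>>> jog_arm(
  commands="-0.004 -0.0008 0 0 0 0;-0.004 -0.0008 0 0 0 0",
)

```text
time: 29.05
eef_pos: [0.5818, 0.024, 0.0573]
tcp_rot: [-0.098, 0.995, -0.0, 0.001]
contact_force: [-0.3, -0.0, -0.8]
opening: 0.103
```

>>> jog_arm(
  commands="0 0 0 0 0 0;0 0 0 0 0 0;0 0 0 0 0 0",
  gripper=34,
)

```text
time: 29.42
eef_pos: [0.5818, 0.024, 0.0573]
tcp_rot: [-0.098, 0.995, -0.0, 0.001]
contact_force: [-1.2, -0.0, 0.3]
opening: 0.339
```

>>> jog_arm(
  commands="0 0 0.05 0 0 0;0 0 0.09 0 0 0;-0.05 0 0.12 0 0 0;-0.10 0 0.12 0 0 0;-0.14 0 0.12 0 0 0;-0.14 0 0.12 0 0 0",
)

```text
time: 30.18
eef_pos: [0.4392, 0.0244, 0.1766]
tcp_rot: [-0.098, 0.995, 0.0, -0.0]
contact_force: [0.4, -0.5, 0.6]
opening: 0.341
```

```bash
python3 -c "
from look import *
print(get_state()['eef_pos'])
S=cam('side'); save(S,'all_s.png',(210,150,360,270),5)
t=cam('top'); save(t,'all_t.png',(205,150,365,240),5)
for i in range(4):
  y=-.105+.07*i
  for n,c,pj in(('t',t,[.6144,-.0032,.1965]),('s',S,[.6126,-.0049,.1965])):
   try:
    r=clipfit(c,[pj[0]-y*.1952,pj[1]+y*.9808,.197],z=.04); d=r[0][:2]-pj[:2]; a=.1965
    print(i+1,n,round(r[1],1),(np.array([np.cos(a)*d[0]+np.sin(a)*d[1],-np.sin(a)*d[0]+np.cos(a)*d[1]-y])*1000).round(1),r[0][2].round(3))
   except Exception as e: print(i+1,n,e)
"
```

```text
[0.43917901 0.0244111  0.17655623]
1 t 13.5 [-0.5  1.1] 0.226
1 s 17.3 [ 0.3 -0.7] 0.172
2 t 12.5 [-0.7  2.1] 0.249
2 s 15.4 [0.1 0.7] 0.2
3 t 12.9 [-0.9  1.4] 0.24
3 s 15.6 [0.1 0. ] 0.203
4 t 15.8 [-2.8 -0.4] 0.162
4 s 13.9 [-1.   0.4] 0.223
```

View pics/all_s.png

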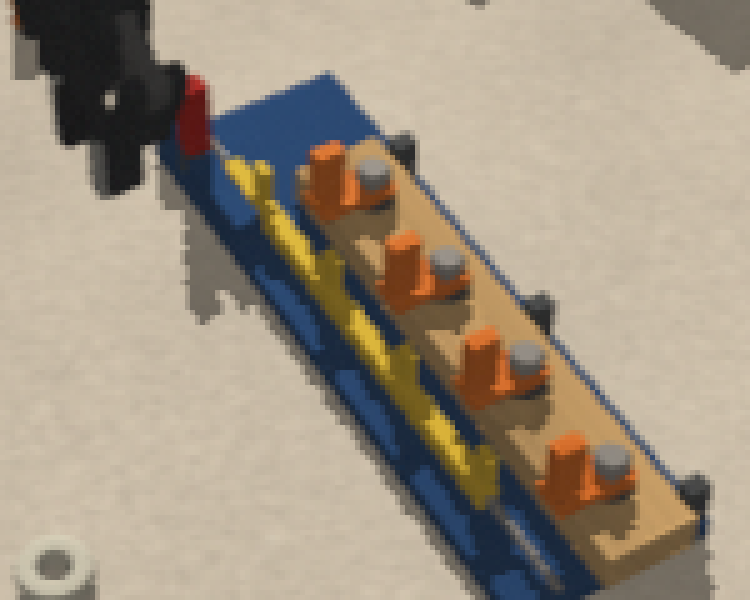

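View pics/all_t.png

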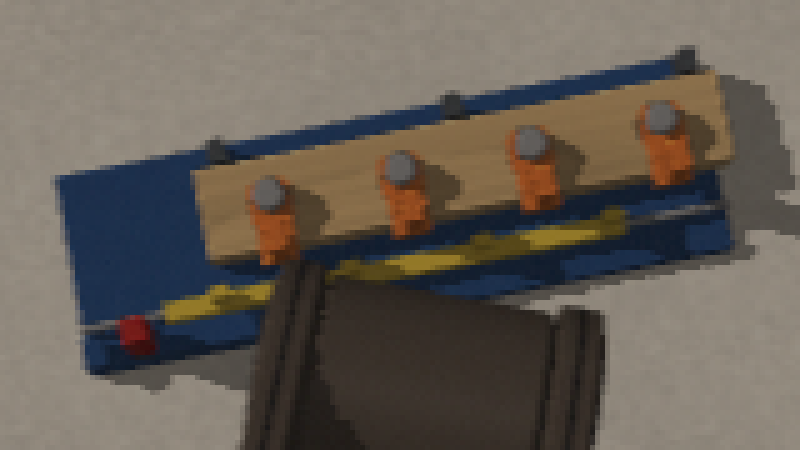

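All four pins carry seated clips with caps above the plates: in the side crop (370,175), (445,265), (525,358) and (612,462), all looking the same as the clip fitted at the start. The keeper is still parked. Now the knob.

>>> jog_arm(
  commands="0.0407 0.0707 0 0 0 0;0.0814 0.1414 0 0 0 0;0.0814 0.1414 0 0 0 0;0.0814 0.1414 0 0 0 0;0.0814 0.1414 0 0 0 0;0.0814 0.1414 -0.05 0 0 0;0.0814 0.1414 -0.08 0 0 0;0.0814 0.1414 -0.08 0 0 0;0.0814 0.1414 -0.08 0 0 0",
  gripper=36,
)

```text
time: 31.4
eef_pos: [0.5237, 0.1649, 0.0985]
tcp_rot: [-0.098, 0.995, -0.0, 0.001]
contact_force: [0.7, -0.7, 0.3]
opening: 0.363
```

```bash
python3 - <<'E'
from h import *
s=get_state();print(s["eef_pos"])
c=cam("side"); save(c,"s6.png",(190,100,320,210),6)
E
```

```text
[0.5237478  0.16489383 0.09851831]
```

View pics/s6.png

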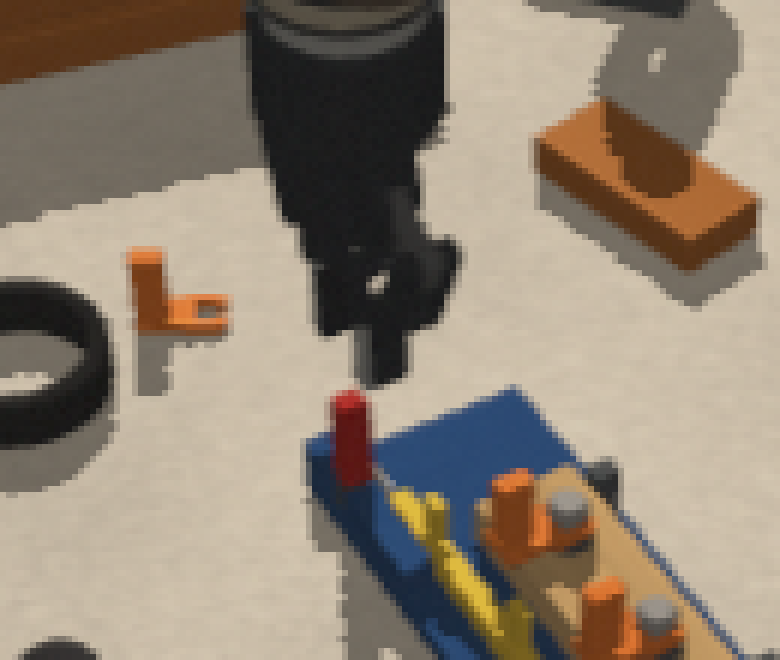

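>>> jog_arm(
  commands="-0.001 0.0005 -0.03 0 0 0;-0.001 0.0005 -0.052 0 0 0;-0.001 0.0005 -0.052 0 0 0;-0.001 0.0005 -0.052 0 0 0",
)

```text
time: 31.95
eef_pos: [0.5232, 0.1661, 0.047]
tcp_rot: [-0.098, 0.995, 0.0, 0.002]
contact_force: [0.3, 0.1, 0.1]
opening: 0.363
```

>>> jog_arm(
  commands="0 0 0 0 0 0;0 0 0 0 0 0;0 0 0 0 0 0;0 0 0 0 0 0;0 0 0 0 0 0",
  gripper=0,
  grip_force=50,
)

```text
time: 32.58
eef_pos: [0.5233, 0.1656, 0.047]
tcp_rot: [-0.099, 0.995, -0.001, 0.002]
contact_force: [-0.2, -3.6, 5.1]
opening: 0.151
```

>>> jog_arm(
  commands="-0.0006 0.0029 0 0 0 0;-0.0006 0.0029 0 0 0 0;0.005 0.004 0 0 0 0;0.010 0.005 0 0 0 0;0.0145 0.0059 0 0 0 0;0.0145 0.0059 0 0 0 0;0.0145 0.0059 0 0 0 0",
)

```text
time: 33.45
eef_pos: [0.5368, 0.1699, 0.0468]
tcp_rot: [-0.099, 0.995, -0.002, -0.0]
contact_force: [-3.1, -8.9, 8.4]
opening: 0.153
```

>>> jog_arm(
  commands="0.0015 -0.0075 0 0 0 0;0.003 -0.015 0 0 0 0;0.0045 -0.0225 0 0 0 0;0.006 -0.030 0 0 0 0;0.0072 -0.0365 0 0 0 0;0.0075 -0.0378 0 0 0 0;0.0075 -0.0378 0 0 0 0",
)

```text
time: 34.33
eef_pos: [0.5439, 0.1341, 0.0469]
tcp_rot: [-0.098, 0.995, 0.0, -0.0]
contact_force: [-4.6, -1.0, 9.9]
opening: 0.151
```

>>> jog_arm(
  commands="0 0 0 0 0 0;0 0 0 0 0 0;0 0 0 0 0 0;0 0 0 0 0 0",
  gripper=36,
)

```text
time: 34.83
eef_pos: [0.5435, 0.1341, 0.0447]
tcp_rot: [-0.098, 0.995, 0.0, -0.0]
contact_force: [-0.4, -0.4, -0.1]
opening: 0.361
```

>>> jog_arm(
  commands="0 0 0.05 0 0 0;0 0 0.10 0 0 0;-0.05 0.08 0.10 0 0 -0.1;-0.07 0.14 0.10 0 0 -0.28;-0.0756 0.1909 0.10 0 0 -0.438;-0.0756 0.1909 0.10 0 0 -0.438;-0.0756 0.1909 0.10 0 0 -0.438;-0.0756 0.1909 0.10 0 0 -0.438",
)

```text
time: 35.83
eef_pos: [0.4682, 0.3243, 0.1448]
tcp_rot: [0.12, 0.993, -0.0, -0.0]
contact_force: [-0.1, -0.4, 0.1]
opening: 0.358
```

```bash
python3 - <<'E'
from fit import *
s=get_state();print(s["eef_pos"],2*np.arctan2(s["tcp_rot"][1],s["tcp_rot"][0])-np.pi)
c=cam("side"); save(c,"s7.png",(180,120,360,270),4)
t=cam("top"); save(t,"t7.png",(205,150,365,280),4); u=cut_out("top","tray"); print([(d["conf"],d["box"]) for d in u])
m=u[0]["pixels"]; W=cloud(t)[m]; W=W[W[:,2]<.012]; print(np.nanmin(W,0),np.nanmax(W,0),np.nanmean(W,0)); r=cv2.minAreaRect(W[:,:2].astype(np.float32)); print(r)
E
```

```text
[0.46815269 0.32431504 0.1447535 ] -0.24080047702166896
[(0.74, [433.9, 204.4, 66.5, 47.6]), (0.59, [284.3, 190.9, 137.2, 62.1])]
[ 0.49177678 -0.4658786  -0.00468642] [ 0.63160781 -0.28470866  0.0119594 ] [ 0.5589036  -0.37356785  0.00465241]
((0.5601037740707397, -0.3760034739971161), (0.12763375043869019, 0.17734502255916595), 6.50868558883667)
```

View pics/s7.png

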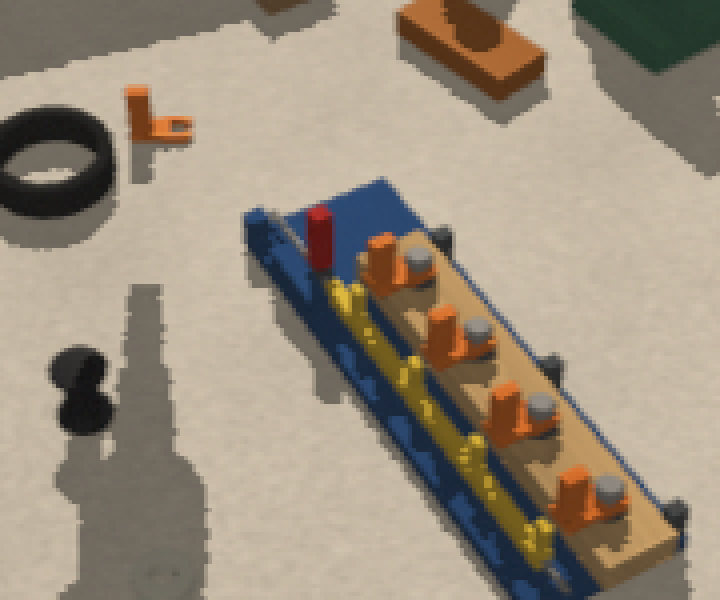

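The keeper is home, with its fingers behind the tabs and the knob in line. All four clips are still seated. Before clip1, I'll measure the clearance to the tape roll.

```bash
python3 - <<'E'
from fit import *
for n in("t0.npz","s0.npz"):
    t=load(n); W=cloud(t); f=t["frame"]
    k=(W[...,2]>.015)&(W[...,2]<.035)&(abs(W[...,0]-.40)<.07)&(abs(W[...,1]-.31)<.07)&(f.max(2)<70)
    P=W[k][:,:2].astype(np.float32); c,r=cv2.minEnclosingCircle(P); print(n,c,r,k.sum(),np.percentile(P,[1,99],axis=0).round(3).tolist())
E
```

```text
t0.npz (0.4108288288116455, 0.3063979148864746) 0.05952129885554314 417 [[0.353, 0.26], [0.463, 0.345]]
s0.npz (0.3975333273410797, 0.29944390058517456) 0.047332119196653366 367 [[0.354, 0.255], [0.436, 0.34]]
```

>>> jog_arm(
  commands="0.001 0 -0.05 0 0 0;0.001 0 -0.10 0 0 0;0.001 0 -0.10 0 0 0;0.001 0 -0.13 0 0 0;0.001 0 -0.13 0 0 0;0.001 0 -0.13 0 0 0",
  gripper=29,
)

```text
time: 36.72
eef_pos: [0.4706, 0.3254, 0.0174]
tcp_rot: [0.12, 0.993, 0.001, 0.001]
contact_force: [0.7, 0.4, 0.3]
opening: 0.293
```

>>> jog_arm(
  commands="0 0 0 0 0 0;0 0 0 0 0 0;0 0 0 0 0 0;0 0 0 0 0 0;0 0 0 0 0 0",
  gripper=0,
)

```text
time: 37.35
eef_pos: [0.4705, 0.3255, 0.0173]
tcp_rot: [0.12, 0.993, 0.001, 0.001]
contact_force: [-1.9, -1.6, 6.9]
opening: 0.103
```

>>> jog_arm(
  commands="0 0 0.05 0 0 0;0 0 0.11 0 0 0;0 0 0.14 0 0 0;0 0 0.14 0 0 0",
)

```text
time: 37.85
eef_pos: [0.471, 0.3259, 0.1589]
tcp_rot: [0.12, 0.993, 0.002, 0.003]
contact_force: [-0.9, 0.0, -0.1]
opening: 0.107
```

>>> jog_arm(
  commands="0.072 -0.666 0 0 0 0.325;0.072 -0.666 0 0 0 0.325;0.072 -0.666 0 0 0 0.325;0.072 -0.666 0 0 0 0.325;0.072 -0.666 0 0 0 0.325;0.072 -0.666 0 0 0 0.325;0.072 -0.666 0 0 0 0.325;0.072 -0.666 0 0 0 0.325;0.072 -0.666 0 0 0 0.325;0.072 -0.666 0 0 0 0.325;0.072 -0.666 0 0 0 0.325;0.072 -0.666 0 0 0 0.325;0.072 -0.666 0 0 0 0.325;0.072 -0.666 0 0 0 0.325",
)

```text
time: 39.6
eef_pos: [0.5408, -0.3392, 0.154]
tcp_rot: [-0.043, 0.999, 0.001, -0.001]
contact_force: [-0.3, 0.7, -0.4]
opening: 0.104
```

```bash
python3 - <<'E'
from fit import *
s=get_state();print(s["eef_pos"],2*np.arctan2(s["tcp_rot"][1],s["tcp_rot"][0])-np.pi)
c=cam("side"); save(c,"s8.png",(240,200,440,420),2.7)
u=cut_out("side","tray"); print([(d["conf"],d["box"]) for d in u][:2])
W=cloud(c)[u[0]["pixels"]]; k=(W[:,2]>.018)&(W[:,2]<.034); print(W[k][:,:2].min(0),W[k][:,:2].max(0)); print(cv2.minAreaRect(W[k][:,:2].astype(np.float32)))
E
```

```text
[ 0.54079459 -0.33919037  0.15399229] 0.08575559822827117
[(0.79, [350.6, 373.4, 99.9, 89.0]), (0.4, [293.3, 241.3, 64.4, 75.2])]
[ 0.49052931 -0.45805674] [ 0.62234393 -0.29514494]
((0.5566089153289795, -0.3736203908920288), (0.12102143466472626, 0.16043703258037567), 5.2292351722717285)
```

View pics/s8.png

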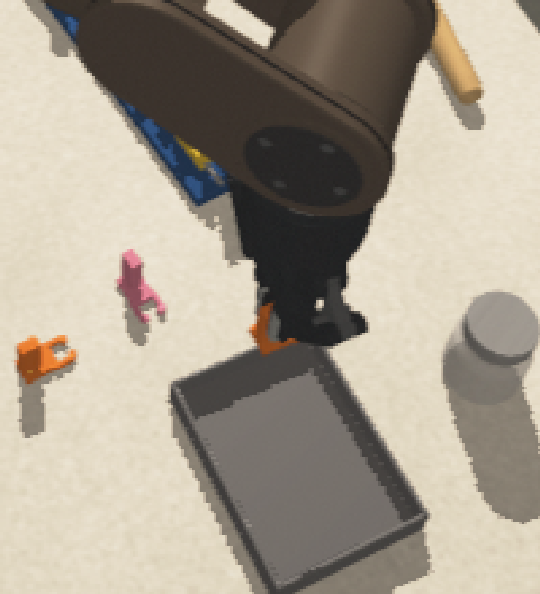

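The tray is where it was, centred at (0.557, -0.374). I'll lower clip1 into it.

>>> jog_arm(
  commands="0 -0.001 -0.05 0 0 0;0 -0.001 -0.10 0 0 0;0 -0.001 -0.120 0 0 0;0 -0.001 -0.130 0 0 0;0 -0.001 -0.130 0 0 0;0 -0.001 -0.130 0 0 0",
)

```text
time: 40.45
eef_pos: [0.5424, -0.3431, 0.0273]
tcp_rot: [-0.042, 0.999, -0.001, 0.001]
contact_force: [-0.7, 0.2, 0.0]
opening: 0.102
```

>>> jog_arm(
  commands="0 0 0 0 0 0;0 0 0 0 0 0;0 0 0 0 0 0",
  gripper=32,
)

```text
time: 40.83
eef_pos: [0.5413, -0.3422, 0.0255]
tcp_rot: [-0.042, 0.999, -0.0, 0.0]
contact_force: [0.5, -0.3, 0.4]
opening: 0.323
```

>>> jog_arm(
  commands="0 0 0.05 0 0 0;0 0 0.11 0 0 0;-0.05 0.03 0.12 0 0 0.05;-0.10 0.07 0.12 0 0 0.14;-0.14 0.096 0.12 0 0 0.14;-0.14 0.096 0.12 0 0 0.14;-0.14 0.096 0.12 0 0 0.14;-0.14 0.096 0.12 0 0 0.14",
)

```text
time: 41.82
eef_pos: [0.4024, -0.2473, 0.1459]
tcp_rot: [-0.112, 0.994, -0.001, 0.001]
contact_force: [0.6, 0.3, 0.2]
opening: 0.323
```

```bash
python3 - <<'E'
from fit import *
s=get_state();print(s["eef_pos"],2*np.arctan2(s["tcp_rot"][1],s["tcp_rot"][0])-np.pi)
c=cam("side"); save(c,"s9.png",(220,260,420,420),3.5)
print(clipfit(c,[.4255,-.237,.25]))
t=cam("top"); save(t,"t9.png",(360,150,500,290),4)
u=cut_out("top","tray")[0]; W=cloud(t)[u["pixels"]]; k=(W[:,2]>.018)&(W[:,2]<.034);print(cv2.minAreaRect(W[k][:,:2].astype(np.float32)))
E
```

```text
[ 0.40236916 -0.24731238  0.14585356] 0.22404393722555715
(array([ 0.42476771, -0.23821783,  0.24905277]), np.float64(11.40330982208252), np.float32(217.67438))
((0.5574209690093994, -0.369517982006073), (0.12065503746271133, 0.16221190989017487), 5.198887348175049)
```

View pics/s9.png

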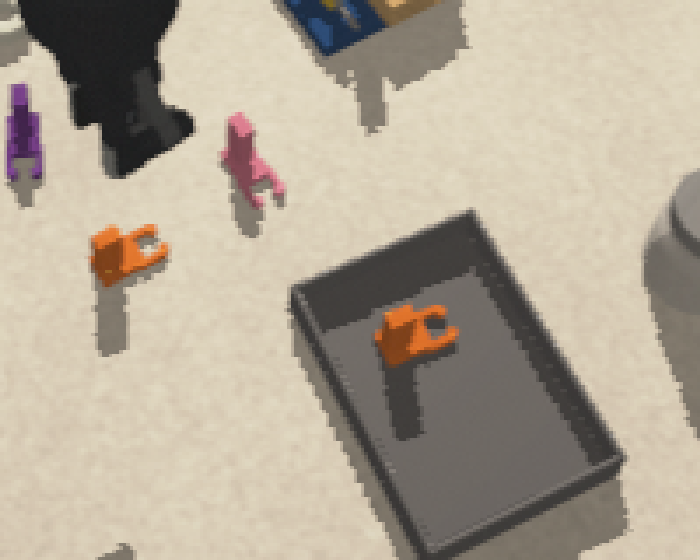

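Clip1 is upright in the tray (410,335). Now clip5 at (125,255).

>>> jog_arm(
  commands="-0.0022 0.0034 -0.05 0 0 0.01;-0.0022 0.0034 -0.10 0 0 0.01;-0.0022 0.0034 -0.10 0 0 0.01;-0.0022 0.0034 -0.13 0 0 0.01;-0.0022 0.0034 -0.13 0 0 0.01;-0.0022 0.0034 -0.13 0 0 0.01",
  gripper=38,
)

```text
time: 42.72
eef_pos: [0.4002, -0.2438, 0.0171]
tcp_rot: [-0.117, 0.993, -0.001, 0.001]
contact_force: [0.1, -0.7, -0.2]
opening: 0.381
```

>>> jog_arm(
  commands="0 0 0 0 0 0;0 0 0 0 0 0;0 0 0 0 0 0;0 0 0 0 0 0;0 0 0 0 0 0;0 0 0 0 0 0",
  gripper=0,
)

```text
time: 43.48
eef_pos: [0.3999, -0.2436, 0.0167]
tcp_rot: [-0.117, 0.993, -0.001, 0.001]
contact_force: [-1.1, 0.9, 7.4]
opening: 0.108
```

>>> jog_arm(
  commands="0 0 0.05 0 0 0;0 0 0.11 0 0 0;0 0 0.14 0 0 0;0.05 -0.05 0.14 0 0 0;0.09 -0.10 0.14 0 0 -0.14;0.13 -0.14 0.14 0 0 -0.14;0.136 -0.165 0.14 0 0 -0.14;0.136 -0.165 0.14 0 0 -0.14;0.136 -0.165 0.14 0 0 -0.14",
)

```text
time: 44.6
eef_pos: [0.5343, -0.4068, 0.1545]
tcp_rot: [-0.047, 0.999, 0.001, -0.0]
contact_force: [0.6, -0.1, -0.9]
opening: 0.107
```

```bash
python3 - <<'E'
from fit import *
s=get_state();print(s["eef_pos"],2*np.arctan2(s["tcp_rot"][1],s["tcp_rot"][0])-np.pi)
c=cam("side"); save(c,"s10.png",(240,200,440,420),2.7)
u=cut_out("side","tray")[0]; W=cloud(c)[u["pixels"]]; k=(W[:,2]>.018)&(W[:,2]<.034);print(cv2.minAreaRect(W[k][:,:2].astype(np.float32)))
E
```

```text
[ 0.53433072 -0.40676601  0.15454303] 0.09412355807989137
((0.5562563538551331, -0.37299782037734985), (0.12091195583343506, 0.16179779171943665), 5.497649192810059)
```

View pics/s10.png

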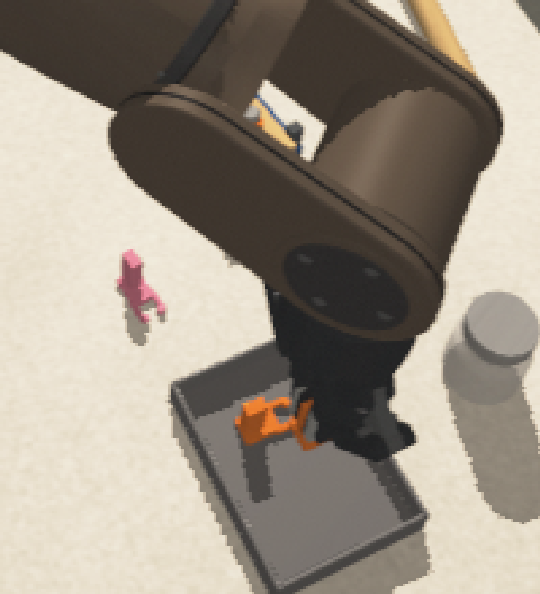

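>>> jog_arm(
  commands="0.008 -0.006 -0.04 0 0 0;0.008 -0.006 -0.09 0 0 0;0.008 -0.006 -0.120 0 0 0;0.008 -0.006 -0.131 0 0 0;0.008 -0.006 -0.131 0 0 0;0.008 -0.006 -0.131 0 0 0",
)

```text
time: 45.45
eef_pos: [0.544, -0.4146, 0.0264]
tcp_rot: [-0.047, 0.999, -0.001, 0.001]
contact_force: [-0.6, -0.3, -0.5]
opening: 0.104
```

>>> jog_arm(
  commands="0 0 0 0 0 0;0 0 0 0 0 0;0 0 0 0 0 0",
  gripper=30,
)

```text
time: 45.82
eef_pos: [0.5431, -0.4139, 0.0246]
tcp_rot: [-0.047, 0.999, -0.0, 0.0]
contact_force: [-0.5, -0.5, -0.2]
opening: 0.296
```

>>> jog_arm(
  commands="0 0 0.05 0 0 0;0 0 0.11 0 0 0;0 0 0.17 0 0 0;-0.05 0.03 0.2 0 0 0;-0.10 0.06 0.2 0 0 0;-0.14 0.09 0.2 0 0 0;-0.14 0.09 0.2 0 0 0;-0.14 0.09 0.2 0 0 0;-0.14 0.09 0.2 0 0 0",
)

```text
time: 46.95
eef_pos: [0.4039, -0.3247, 0.2247]
tcp_rot: [-0.047, 0.999, -0.001, 0.0]
contact_force: [0.4, -0.3, 1.1]
opening: 0.301
```

```bash
python3 - <<'E'
from fit import *
s=get_state();print(s["eef_pos"],s["time"])
c=cam("side"); save(c,"s11.png")
t=cam("top"); save(t,"t11.png")
u=cut_out("side","tray")[0]; W=cloud(c)[u["pixels"]]; k=(W[:,2]>.018)&(W[:,2]<.034);print(cv2.minAreaRect(W[k][:,:2].astype(np.float32)))
for g in([.570,-.341,.09],[.570,-.41,.09]):
    for cc in(c,t): print(clipfit(cc,g,z=.004)[:2])
E
```

```text
[ 0.40385302 -0.32468306  0.22467996] 46.95
((0.5567590594291687, -0.37333422899246216), (0.12107255309820175, 0.1611587107181549), 5.353307247161865)
(array([ 0.56306294, -0.34074295,  0.10490441]), np.float64(8.589341163635254))
(array([ 0.56422323, -0.34019872,  0.03506067]), np.float64(3.0447752475738525))
(array([ 0.5696259 , -0.41056243,  0.14380813]), np.float64(9.694177627563477))
(array([ 0.57077788, -0.4092362 ,  0.10027105]), np.float64(4.57752799987793))
```

View pics/s11.png

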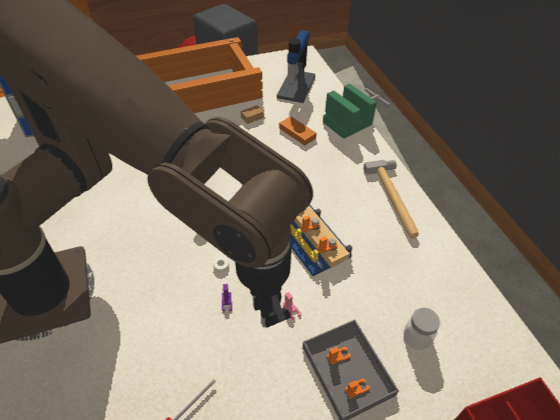

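View pics/t11.png

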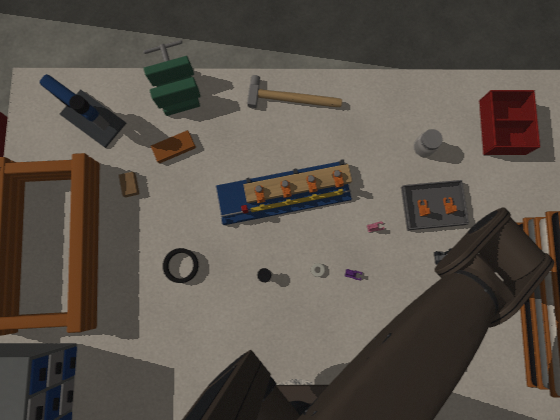

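The tray holds both spare clips at (424,207) and (450,204). All four pins are clipped, and the bystanders are where they were. I'll do one last numeric check of the keeper and knob against the start picture.

```bash
python3 - <<'E'
from fit import *
a=load("t0.npz")["frame"]; t=cam("top"); b=t["frame"]
for n,f in(("start",a),("now",b)):
    h=cv2.cvtColor(f,cv2.COLOR_RGB2HSV)[185:225,205:365]
    y=(h[...,0]>22)&(h[...,0]<32)&(h[...,1]>150); r=((h[...,0]<4)|(h[...,0]>172))&(h[...,1]>150)&(h[...,2]>40)
    r[:, 60:]=0
    print(n,"yellow",y.sum(),np.argwhere(y).mean(0).round(2),"red",r.sum(),np.argwhere(r).mean(0).round(2))
save(t,"t12.png",(205,150,365,240),5)
E
```

```text
start yellow 314 [15.3 92.7] red 41 [23.44 39.24]
now yellow 277 [15.57 91.23] red 41 [23.44 39.24]
```

View pics/t12.png

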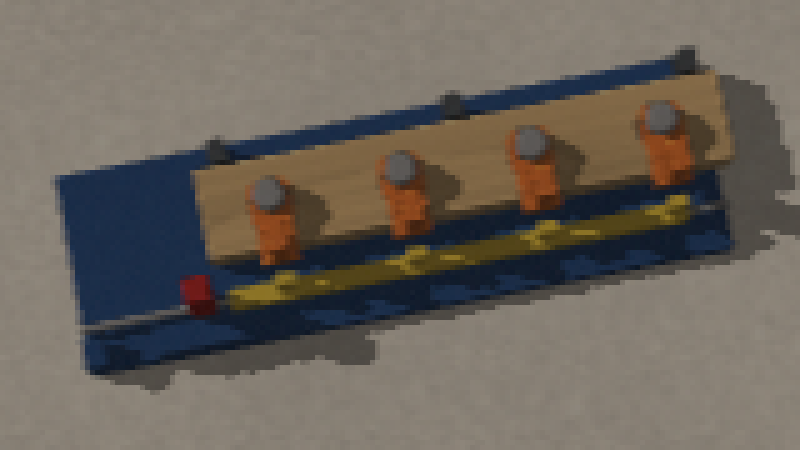

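The red knob is exactly where it was at the start (same pixels), the keeper is home, and all four clips are seated.

```bash
python3 -c "
from plant import ctrl
print(ctrl.sign_off())"
```

```text
the job is handed in; nothing more can be done
None
```

I parked the keeper by its knob and pressed clips home on the three bare pins: clip4 on pin 1, clip3 on pin 2, clip2 on pin 3. Pin 4 already had a clip and I left it alone. I then walked the keeper back home and put clip1 and clip5 in the tray. The job was handed in at about 47 s of the 176 s allowed, and no verdict was reported.

**Last checks:**
- **Clips on pins:** each pressed clip snapped over the neck and then bottomed out at about 10 N. All four look the same in both cameras. Side-camera fits put the three pressed clips within about 0.8 mm of their pins.
- **Keeper:** the red knob covers exactly the same pixels as at the start, and the keeper fingers are back behind the tabs.
- **Tray:** both spare clips lie upright in it. The tray had not visibly moved.
- **Bench:** no bystander had visibly moved, judged by eye in the pictures, and the arm was clear of everything.

**Where the checks disagreed:** the two cameras differ by about 2 mm in the jig position, so I aligned the clips by contact forces as well. The top-camera fits of the seated clips were 1–2 mm off sideways. The top-camera fit of the untouched clip on pin 4 was also about 2.8 mm off along the push direction, so I took these as fit error.

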